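# Take out the tube cooler's dust filter for washing

### The job

The dust filter of the bench-top tube cooler is due for washing. Turn the orange swing tab right aside, tip the filter's upper edge out of the frame by its blue pull bar, draw its tongue out from under the sill by feel, never forcing it where it binds, and lay the filter flat in the steel tray with the pull bar up, setting it down rather than dropping it. Leave the tab turned aside, and do not shift the rack, the jar or the spray bottle.

Things in the scene. Friction and masses are not known exactly. Their poses are not given: they have to be found in the camera images.
- cooler: Bench-top tube cooler, white deck on a grey housing, fixed; 310 long (x) x 220 wide (y) x 141 high. Origin: centre of its underside; x points to its back. Most of its top is a deck that rises 20 deg (0.349 rad) towards +x and holds the filter in a sunk frame; caps of tubes stand 30 mm above the level back (x over 85). Up the slope is u=(cos20,0,sin20), out of the deck n=(-sin20,0,cos20).
- filter_seat (a point): Fixed point on the frame's floor where the filter's origin lies when it is home: (-37.2, 0, 83.9) in the cooler's frame. Attitude is the cooler's (not tilted). The frame is 12 deep, flush with the deck, 103.6 wide; its upper wall is 74 up-slope of this point. Sill: a fixed grey strip about flush with the deck, 75 to 104 down-slope; the tongue sits below it with a small play that differs each time.
- tab (a joint): Angle (rad) of the swing tab about the deck's normal. 0: it points straight down the slope over the filter's upper edge, which it holds down; positive: its tip swings to the cooler's -y, negative: to +y. It turns either way to stops at +-1.65, stiff (0.07 N m), and stays where left. Beyond +-1.35 it is clear of the filter.
- tab_pivot (a point): On the tab's pivot axis, 7.5 mm above the deck face, 96 mm up-slope of filter_seat. Its attitude is the tab's: -x points along the tab to its tip, z out of the deck. The orange tab is 62 x 16 x 6, its underside 1.5 mm above the deck; tip 43 from the pivot, tail 19 the other way.
- tab_fin (a point): Centre of the top edge of the raised fin on the tab, 23 mm from the pivot towards the tip and 16.5 above the deck face. The fin is 36 long along the tab, 9 thick, and stands 9 above the plate of the tab.
- filter: Pleated dust filter, grey frame, loose, 110 to 230 g; 140 (x) x 100 (y) x 12 (z). Origin: centre of its underside; z out of its face, x up-slope when home. A tongue 96 wide, 5 thick, level with the underside, runs on from the lower edge (x=-70) to x=-103, 28 of it under the sill. Tipped about the tongue, it binds in the slot soon after its upper edge is out of the frame; drawn up-slope, it can tip further.
- pull_bar (a point): Middle of the top edge of the filter's blue pull bar: (27, 0, 38) in the filter's frame. The bar is 12 thick (x), 70 long (y), stands 26 high on the filter's face. Attitude is the filter's.
- tongue (a point): Middle of the free edge of the filter's tongue: (-103, 0, 2.5) in the filter's frame.
- tray: Open stainless tray, fixed; 225 (x) x 165 (y) x 28 high, walls and floor 3 mm. Origin: centre of its underside.
- tray_in (a point): Centre of the tray's inner floor, 3 mm above the bench; inside 219 (x) x 159 (y), walls rise 25 above it. Attitude is the tray's.
- rack: White rack of blood sedimentation tubes, loose, 75 x 200 x 185 high, bystander. Origin: centre of its underside.
- jar: Clear jar with green cap, loose, 60 dia x 75 high, bystander. Origin: centre of its underside.
- spray: White spray bottle with green cap, loose, 54 dia x 150 high, bystander. Origin: centre of its underside.
Things that resemble listed ones, but are neither listed nor needed, are in the scene too. Of the things that look like the filter, the smallest one is meant.

How it is judged:
By the outcome, as a careful person would: the job done as asked, in the order asked, and still so for the second after the job is handed in, with the robot touching nothing.
It also fails if it takes over 69 s, if anything falls off the work surface, if the arm or the gripper's body presses on something with over 40 N, if the wrist force passes 120 N, or if a joint passes its speed limit or range.

### The arm

A 6-joint arm with a two-finger parallel gripper is mounted at the origin on the work surface. World frame = base frame: x ahead of the robot, y to its left, z up, the work surface at z = 0. Lengths are in m, angles in rad, forces in N, time in s.
With the tool pointing down it reaches from about 0.425 to 0.95 m from the base axis. Payload 3.5 kg.
Tool frame: the origin (TCP) lies midway between the tips of the shut fingers; the grasp point (between the pads) lies 19 mm behind it; x points along the fingers, z is the direction in which the jaws open and shut, and the axes are right-handed (so a half turn about x gives the same grasp; the last joint's range is limited). The gripper opens to 85 mm and grips with 20 to 120 N. Pads are 22 mm wide; open, the fingers measure 114 mm over their backs; the gripper's body (76 mm by 85 mm) begins 54 mm behind the grasp point. The pads swing forward as they close: fully open they stand 13 mm farther back than shut.
Start: joints at [1.009, 0.286, 1.577, -0, 1.279, -0.15], TCP at [0.27, 0.619, 0.208] pointing down, gripper open.
Joint ranges: [-2.77, 2.77], [-0.9, 2.22], [0.21, 2.48], [-1.53, 4.67], [0.24, 2.81], [-2.84, 2.84]. Speed limits (rad/s): [2.79, 2.79, 3.14, 3.14, 3.14, 3.14].

### API

Orientations are given as a unit quaternion [x, y, z, w].
In Python, from plant import readout, eyes, ctrl gives the robot as it stands.
- The arm moves only by the tool move_arm, never from a script. Its argument "commands" is a list of rows, each a list of 7 numbers: the turn, a rotation vector about the world's x, y, z in rad, then the shift along the world's x, y, z in mm, then the closure in counts, from 0 (fully open) to 255 (shut). A call has 1 to 12 rows; each row is the pose to reach, as a shift and turn from the pose measured when the call began; what a row does not reach only later rows make up. A row lasts 1/10 s, in which the tool goes at most 50 mm and 8.59 degrees, less where a joint would pass 70% of its speed; a pose out of reach is approached as far as the arm can. A call with a gripper value outside its range is refused whole. The fingers move at their own pace and stop on an object; "newtons" is the grip in N (left out, the last holds). Time passes only in rows, so rows that repeat a pose let the fingers close. It gives the time, the measured TCP pose, the force and the opening at its end, in the units of the state.
- readout.get_state(): the state, without advancing time (a new reading comes with each control period).
- eyes.read_camera(name): name is "scene" or "side" or "wrist"; returns a dict with "color" (384x512x3 uint8, red, green, blue), "depth" (384x512 float32, m along the optical axis (not along the pixel's ray), 0 where there is no reading), "K" (3x3 intrinsics, pixels), "eye" and "attitude" of the camera in the world. Camera axes: x right, y down, z forward; pixel columns grow to the right and rows downward; lengths in m; the calibration is good to about 2 mm. A picture is of the moment at which its call begins.
- ctrl.sign_off(): hands the job in, once; it reports no verdict.
The state is a dict: "time": time; "qpos": joint angles; "dq": joint speeds; "joint_efforts": joint torques, N m; "eef_pos": TCP position; "tcp_rot": TCP orientation; "contact_force": force on the tool from outside, world axes, zero at the start; "wrist_torque": the same for the moment, N m; "opening": opening from 0.0 (shut) to 1.0 (fully open).
Only numpy, scipy, OpenCV 4.12 (cv2) and the standard library are available. Lean on these libraries where they do the work, as an engineer would, in place of code of your own. Each camera call takes 0.05 s, during which the arm holds its last target.

## Working session

There is one attempt and no reset: what is moved stays moved. The work goes in short steps, Python scripts to look and compute and a tool call to move; the robot and the scene stay as the last step left them, time stands still between calls to the robot, and variables do not carry over. Pictures are saved under pics/ and viewed, and the job is handed in when it is done.

Besides the shell and the picture viewer there is one more tool, called after "Emit:" by a JSON object that holds its "method" and its "body", one argument or row to a line. move_arm: Moves the arm, as the interface text tells. Its arguments: {"type":"object","properties":{"commands":{"type":"array"},"newtons":{"type":"number"}},"required":["commands"]}

```bash
ls; mkdir -p pics; python3 - <<'E'
from plant import readout, eyes, ctrl
import cv2, numpy as np, pickle
s=readout.get_state(); print(s)
d={}
for n in ["scene","side","wrist"]:
    r=eyes.read_camera(n); d[n]=r
    cv2.imwrite(f"pics/{n}0.png",r["color"][:,:,::-1])
    print(n,r["K"].tolist(),r["eye"],r["attitude"])
pickle.dump(d,open("d0.pkl","wb"))
E
```

```text
pics
{'time': 0.0, 'qpos': array([ 1.00899051e+00,  2.87208936e-01,  1.57816647e+00,  2.03421134e-05,
        1.27862403e+00, -1.50006674e-01]), 'dq': array([-8.00782256e-05,  5.03318636e-04, -2.10397648e-03,  1.26314975e-03,
        9.12509864e-05, -3.60749615e-04]), 'joint_efforts': array([-8.08984896e-05, -4.05990958e+01, -2.92619240e+01, -9.75078228e-05,
        5.88705720e-03, -1.53202016e-06]), 'eef_pos': array([0.26976197, 0.61797245, 0.20632411]), 'tcp_rot': array([-0.38756088,  0.59243986,  0.38686473,  0.59088684]), 'contact_force': array([-0.39308317, -0.71087463,  0.02626763]), 'wrist_torque': array([-0.01212624,  0.03459642, -0.04819131]), 'opening': 1.001195555223341}
scene [[399.24605680898395, 0.0, 259.68095852796483], [0.0, 399.24605680898395, 191.30560365862635], [0.0, 0.0, 1.0]] [1.31386896 0.76582914 0.94440469] [ 0.37531011  0.8213124  -0.38857596 -0.18329482]
side [[414.2709075249886, 0.0, 250.3254385184211], [0.0, 414.2709075249886, 185.33570099829467], [0.0, 0.0, 1.0]] [0.24722558 1.04420777 1.13904928] [-0.13667908  0.9180318  -0.36923308  0.04694022]
wrist [[268.6444691557508, 0.0, 259.7546377369411], [0.0, 268.6444691557508, 196.48176577371362], [0.0, 0.0, 1.0]] [0.19938705 0.64901705 0.37370206] [0.82683135 0.541651   0.08238739 0.12718663]
```

View pics/scene0.png

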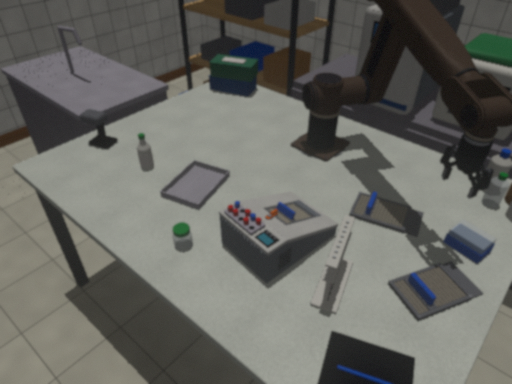

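View pics/side0.png

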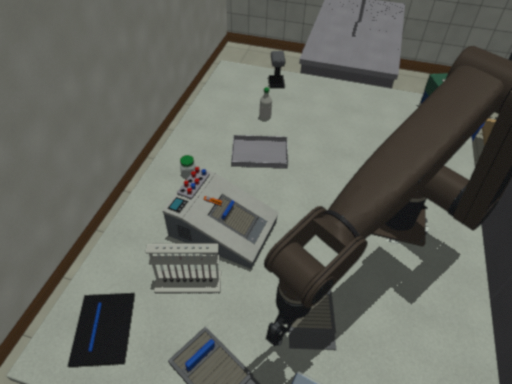

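View pics/wrist0.png

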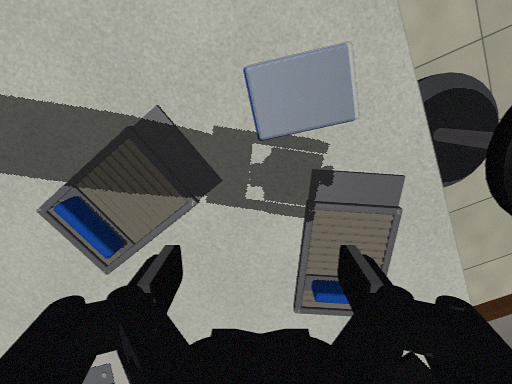

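The lookalike filters in the scene view are the one in the cooler (297,212), loose ones at (385,212) and (435,290), and a black panel at (370,360). The one in the cooler looks smallest, and I'll check that by measuring. The tray is at (196,184), the jar at (182,236), the spray bottle at (145,152) and the rack at (335,265).

```bash
cat > h.py <<'E'
import numpy as np, cv2, pickle
from scipy.spatial.transform import Rotation as R
def pts(r):
    K=r["K"];d=r["depth"];v,u=np.mgrid[:d.shape[0],:d.shape[1]]
    c=np.stack([(u-K[0,2])/K[0,0]*d,(v-K[1,2])/K[1,1]*d,d],-1)
    return c@R.from_quat(r["attitude"]).as_matrix().T+r["eye"]
def proj(r,p):
    c=(np.atleast_2d(p)-r["eye"])@R.from_quat(r["attitude"]).as_matrix()
    q=c@r["K"].T; return q[:,:2]/q[:,2:]
def crop(r,x0,y0,x1,y1,s,fn):
    cv2.imwrite(fn,cv2.resize(r["color"][y0:y1,x0:x1,::-1],None,fx=s,fy=s,interpolation=cv2.INTER_CUBIC))
E
python3 - <<'E'
from h import *
d=pickle.load(open("d0.pkl","rb"))
crop(d["scene"],150,130,350,310,4,"pics/c1.png")
crop(d["side"],140,120,300,300,3.3,"pics/c2.png")
for n in ["scene","side"]:
    r=d[n];P=pts(r);hsv=cv2.cvtColor(r["color"],cv2.COLOR_RGB2HSV)
    for nm,lo,hi in [("blue",(108,150,60),(125,255,255)),("orange",(5,150,100),(20,255,255)),("red",(170,150,60),(180,255,255)),("green",(50,120,50),(75,255,255))]:
        m=cv2.inRange(hsv,lo,hi); k,l,st,ce=cv2.connectedComponentsWithStats(m)
        for i in range(1,k):
            if st[i,4]>12:
                q=P[l==i]; print(n,nm,st[i,4],ce[i].round(),np.median(q,0).round(3),q.min(0).round(3),q.max(0).round(3))
E
```

```text
scene blue 392 [253.  51.] [-0.828 -1.119 -0.075] [-0.985 -1.23  -0.192] [1.314 0.766 0.944]
scene blue 54 [506. 152.] [-0.157  0.662  0.168] [-0.185  0.648  0.154] [-0.147  0.673  0.172]
scene blue 58 [372. 200.] [0.251 0.38  0.049] [0.205 0.363 0.041] [1.314 0.766 0.944]
scene blue 40 [286. 209.] [0.556 0.234 0.125] [0.547 0.205 0.117] [0.565 0.258 0.132]
scene blue 136 [423. 286.] [0.489 0.664 0.049] [0.464 0.624 0.044] [1.314 0.766 0.944]
scene blue 252 [363. 375.] [0.803 0.66  0.019] [0.772 0.602 0.008] [0.827 0.718 0.023]
scene orange 26 [274. 212.] [0.602 0.219 0.134] [0.585 0.213 0.122] [1.314 0.766 0.944]
scene green 931 [492.  48.] [-0.666  0.402  0.341] [-0.86   0.306  0.318] [1.314 0.766 0.944]
scene green 33 [503. 175.] [-0.074  0.691  0.128] [-0.092  0.68   0.119] [-0.06   0.702  0.134]
scene green 120 [181. 229.] [0.795 0.01  0.073] [ 0.773 -0.014  0.068] [0.817 0.032 0.077]
side blue 63 [228. 209.] [0.548 0.236 0.129] [0.54  0.199 0.116] [0.557 0.265 0.135]
side blue 216 [ 94. 327.] [0.798 0.671 0.019] [0.247 0.596 0.008] [0.83  1.044 1.139]
side blue 284 [199. 355.] [0.482 0.668 0.049] [0.247 0.622 0.028] [0.507 1.044 1.139]
side orange 46 [215. 201.] [0.597 0.219 0.133] [0.577 0.209 0.122] [0.617 0.225 0.141]
side green 13 [266.  89.] [ 0.601 -0.426  0.148] [ 0.593 -0.443  0.141] [ 0.61  -0.419  0.154]
side green 101 [186. 160.] [0.789 0.011 0.074] [ 0.766 -0.017  0.067] [0.813 0.035 0.079]
```

View pics/c1.png

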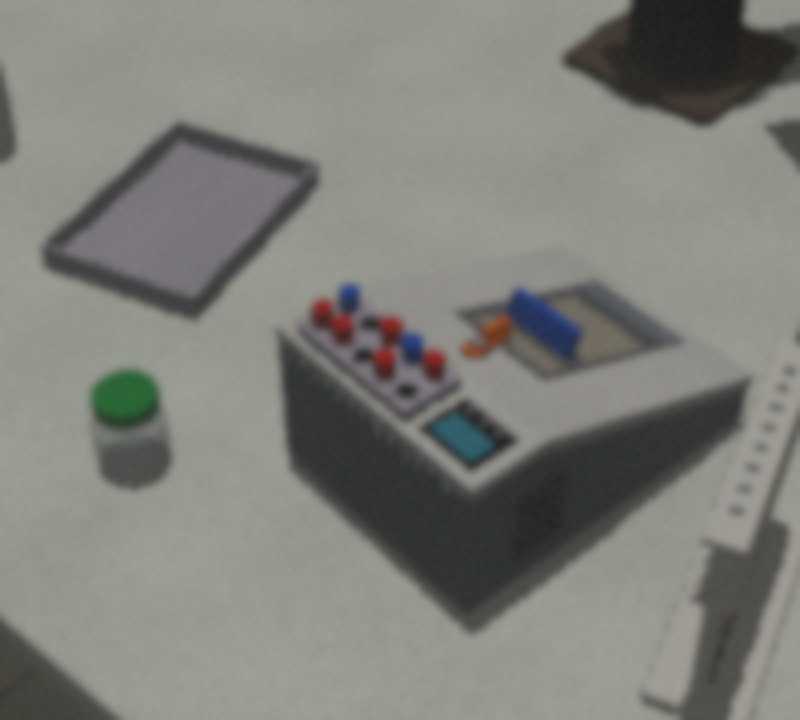

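View pics/c2.png

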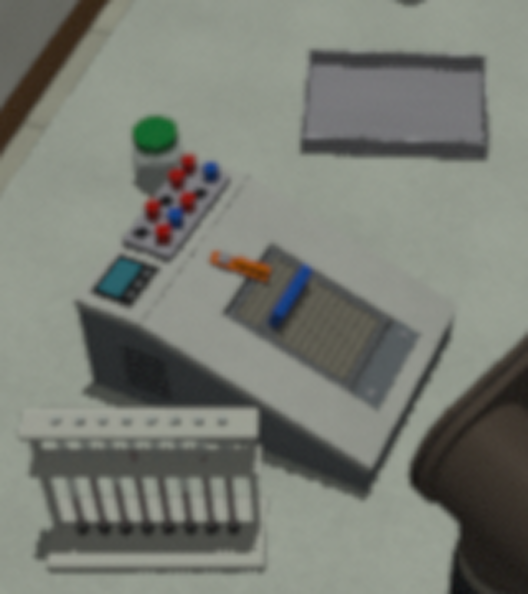

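```bash
cat >> h.py <<'E'
def deck(P,roi=None):
    # plane of the deck by robust iteration
    q=P.reshape(-1,3); return q
E
python3 - <<'E'
from h import *
d=pickle.load(open("d0.pkl","rb"))
Q=[]
for n in ["scene","side"]:
    r=d[n];P=pts(r);c=r["color"].astype(int)
    white=(c.min(-1)>110)&((c.max(-1)-c.min(-1))<40)
    m=(P[...,2]>0.05)&(P[...,2]<0.16)&(P[...,0]>0.35)&(P[...,0]<0.75)&(P[...,1]>0.05)&(P[...,1]<0.42)
    q=P[m&white]
    rng=np.random.default_rng(0);best=0
    for _ in range(2000):
        a=q[rng.choice(len(q),3,0)]; nn=np.cross(a[1]-a[0],a[2]-a[0]);l=np.linalg.norm(nn)
        if l<1e-5: continue
        nn/=l; nn*=np.sign(nn[2]); 
        if not .9<nn[2]<.97: continue
        k=abs((q-a[0])@nn)<.003
        if k.sum()>best: best=k.sum();bk=k
    g=q[bk];c0=g.mean(0);nn=np.linalg.svd(g-c0)[2][2];nn*=np.sign(nn[2])
    tilt=np.degrees(np.arccos(nn[2]));yaw=np.arctan2(-nn[1],-nn[0])
    print(n,best,len(q),"tilt",tilt,"yaw",np.degrees(yaw))
    Q.append(q)
    # whole cooler top: rectangle of points above .04 in xy
    h=P[m]; print(cv2.minAreaRect(h[:,:2].astype(np.float32)*1000))
    # tray rim, rack, etc
    for nm,mm in [("tray",(P[...,2]>.015)&(P[...,2]<.035)&(P[...,0]>.3)&(P[...,0]<.9)&(P[...,1]<.0)&(P[...,1]>-.45))]:
        k,l,st,ce=cv2.connectedComponentsWithStats(mm.astype(np.uint8))
        for i in range(1,k):
            if st[i,4]>100: print(nm,ce[i],st[i,4],cv2.minAreaRect(P[l==i][:,:2].astype(np.float32)*1000))
E
```

```text
scene 1726 2036 tilt 20.017056635249297 yaw -7.775529313910683
((572.9368286132812, 224.92759704589844), (223.75100708007812, 315.9983825683594), 82.08341217041016)
tray [194.30075188 182.76190476] 399 ((560.9146118164062, -187.70144653320312), (229.20138549804688, 170.71876525878906), 14.363863945007324)
side 2469 3306 tilt 19.847254711902757 yaw -7.799120409514293
((575.3526611328125, 263.0895080566406), (303.9688720703125, 313.4701232910156), 82.24618530273438)
tray [259.24369748 150.25490196] 357 ((559.1810913085938, -189.58045959472656), (224.92779541015625, 181.34927368164062), 13.305990219116211)
```

```bash
cat >> h.py <<'E'
D=np.pi/180
class Cooler:
    def __init__(s,c=(.574,.228),yaw=-7.8*D):
        s.R=R.from_euler('z',yaw).as_matrix(); s.o=np.array([c[0],c[1],0.])
        a=20*D; s.u=s.R@[np.cos(a),0,np.sin(a)]; s.n=s.R@[-np.sin(a),0,np.cos(a)]; s.y=s.R@[0,1.,0]
        s.seat=s.w(-.0372,0,.0839)
    def w(s,x,y,z): return s.o+s.R@[x,y,z]
    def d(s,u,y,n): return s.seat+s.u*u+s.y*y+s.n*n   # metres from seat
def toolR(x,z):
    x=x/np.linalg.norm(x); z=z-x*(z@x); z/=np.linalg.norm(z); return np.stack([x,np.cross(z,x),z],1)
def delta(st,Rt,pt):
    R0=R.from_quat(st["tcp_rot"]); rv=(R.from_matrix(Rt)*R0.inv()).as_rotvec()
    return rv.round(4), ((pt-st["eef_pos"])*1000).round(1)
E
python3 - <<'E'
from h import *
from plant import readout
st=readout.get_state(); R0=R.from_quat(st["tcp_rot"]).as_matrix(); print(R0.round(3))
d=pickle.load(open("d0.pkl","rb"));w=d["wrist"]
Rc=R.from_quat(w["attitude"]).as_matrix()
print("cam in tool",(R0.T@(w["eye"]-st["eef_pos"])).round(4)); print((R0.T@Rc).round(3))
C=Cooler()
for n in ["scene","side"]:
    print(n, proj(d[n],[C.d(.027,0,.038),C.d(.096,0,.0195),C.d(-.075,.05,.012),C.w(-.155,.11,.054),C.w(-.155,-.11,.054),C.w(.155,.11,.141),C.w(.155,-.11,.141)]).round(1).tolist())
E
```

```text
[[-0.001 -0.916  0.4  ]
 [-0.002  0.4    0.916]
 [-1.     0.    -0.002]]
cam in tool [-0.167   0.077  -0.0002]
[[-0.    -0.3    0.954]
 [ 0.001 -0.954 -0.3  ]
 [ 1.     0.001  0.   ]]
scene [[287.0, 206.8], [270.1, 215.5], [316.1, 216.6], [338.5, 223.8], [290.2, 191.2], [268.3, 252.9], [218.7, 211.4]]
side [[227.8, 207.7], [208.1, 199.3], [245.7, 239.6], [250.2, 261.8], [276.8, 212.1], [160.6, 210.8], [195.5, 166.9]]
```

```bash
python3 - <<'E'
from h import *
from plant import readout
d=pickle.load(open("d0.pkl","rb"))
P=pts(d["side"]); m=(P[...,2]>.15)&(P[...,2]<.2)&(P[...,0]>.45)&(P[...,1]>.1)&(P[...,0]<.9)&(P[...,1]<.7);print("rack",cv2.minAreaRect(P[m][:,:2].astype(np.float32)*1000))
C=Cooler();st=readout.get_state()
a=.3;t=-C.u*np.cos(a)-C.y*np.sin(a)
p=C.d(.073,-.007,.012+.0165+.12)
print(p,delta(st,toolR(-C.n,np.cross(C.n,t)),p))
E
```

```text
rack ((654.3780517578125, 297.7930603027344), (199.49058532714844, 357.0665283203125), 16.931987762451172)
[0.55383698 0.22369662 0.24841182] (array([ 0.4238, -0.194 , -2.5328]), array([ 284. , -394.4,   41.8]))
```

Emit:
{"method": "move_arm", "body": {
  "commands": [
    [0,0,-0.15,0,0,50,0],
    [0,0,-0.3,0,0,100,0],
    [0,0,-0.45,30,-42,110,0],
    [0,0,-0.6,60,-84,110,0],
    [0,0,-0.75,95,-130,110,0],
    [0,0,-0.9,125,-170,110,0],
    [0,0,-1.05,155,-213,110,0],
    [0,0,-1.2,185,-255,110,0],
    [0,0,-1.3,210,-290,110,0],
    [0,0,-1.4,235,-325,110,0],
    [0,0,-1.5,260,-360,110,0],
    [0,0,-1.6,280,-390,110,0]
  ]
}}

```text
time: 1.35
eef_pos: [0.5509, 0.2257, 0.3162]
tcp_rot: [0.157, 0.69, -0.157, 0.689]
contact_force: [0.1, -0.1, 0.1]
opening: 1.0
```

```bash
python3 - <<'E'
from h import *
from plant import readout
C=Cooler();st=readout.get_state();print(st["time"],st["qpos"].round(3),st["eef_pos"])
a=.3;t=-C.u*np.cos(a)-C.y*np.sin(a)
p=C.d(.073,-.007,.012+.0165+.12)
print(delta(st,toolR(-C.n,np.cross(C.n,t)),p))
E
```

```text
1.35 [2.180e-01 5.000e-02 1.649e+00 1.000e-03 1.444e+00 6.650e-01] [0.5508982  0.22567386 0.31616531]
(array([ 0.1208, -0.343 , -0.9504]), array([  2.9,  -2. , -67.8]))
```

Emit:
{"method": "move_arm", "body": {
  "commands": [
    [0.02,-0.05,-0.14,0,0,-10,0],
    [0.04,-0.1,-0.28,0,0,-20,0],
    [0.06,-0.15,-0.42,1,0,-30,0],
    [0.07,-0.2,-0.55,1,-1,-40,0],
    [0.09,-0.25,-0.69,2,-1,-50,0],
    [0.1,-0.3,-0.83,3,-2,-58,0],
    [0.12,-0.34,-0.95,3,-2,-65,0],
    [0.12,-0.34,-0.95,3,-2,-65,0],
    [0.12,-0.34,-0.95,3,-2,-65,0]
  ]
}}

```text
time: 2.25
eef_pos: [0.5537, 0.2238, 0.251]
tcp_rot: [0.515, 0.43, -0.384, 0.634]
contact_force: [0.3, -0.4, 0.5]
opening: 1.0
```

```bash
python3 - <<'E'
from h import *
from plant import readout,eyes
st=readout.get_state();print(st["qpos"].round(3),st["eef_pos"])
w=eyes.read_camera("wrist");pickle.dump(w,open("w1.pkl","wb"));cv2.imwrite("pics/w1.png",w["color"][:,:,::-1])
C=Cooler();print(proj(w,[C.d(.027,.035,.038),C.d(.027,-.035,.038),C.d(.096,0,.0195),C.d(.074,.0518,.012),C.d(.074,-.0518,.012),C.d(-.075,.0518,.012),C.d(-.075,-.0518,.012)]).round().tolist())
E
```

```text
[ 0.277 -0.083  1.926 -0.163  0.986  1.749] [0.55365811 0.22379491 0.25103471]
[[212.0, 214.0], [271.0, 231.0], [260.0, 162.0], [212.0, 165.0], [296.0, 191.0], [183.0, 272.0], [259.0, 292.0]]
```

View pics/w1.png

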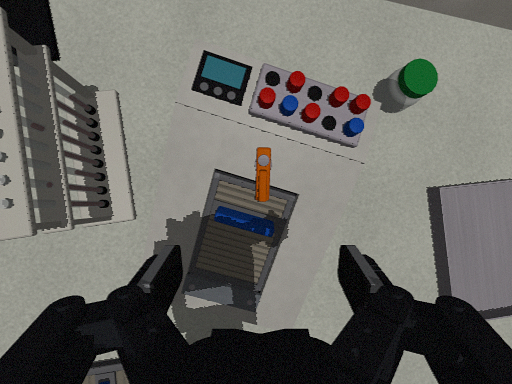

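```bash
python3 - <<'E'
from h import *
w=pickle.load(open("w1.pkl","rb"))
crop(w,160,130,320,320,3.1,"pics/w1c.png")
P=pts(w);hsv=cv2.cvtColor(w["color"],cv2.COLOR_RGB2HSV)
for nm,lo,hi in [("blue",(108,150,40),(125,255,255)),("orange",(5,150,80),(22,255,255))]:
    m=cv2.inRange(hsv,lo,hi);m[:150]*=(nm!="blue")
    k,l,s,c=cv2.connectedComponentsWithStats(m)
    for i in range(1,k):
        if s[i,4]>60:
            v,u=np.nonzero(l==i); r=cv2.minAreaRect(np.stack([u,v],1).astype(np.float32));q=P[l==i]
            print(nm,s[i].tolist(),r,np.median(q,0),q.max(0))
E
```

```text
blue [214, 206, 60, 31, 885] ((244.49647521972656, 221.01211547851562), (60.869449615478516, 16.076814651489258), 16.144338607788086) [0.55147073 0.22945596 0.12890606] [0.56864315 0.262794   0.43316225]
orange [256, 147, 15, 55, 602] ((262.6636962890625, 174.08013916015625), (13.694314002990723, 54.0000114440918), 2.12109637260437) [0.60210905 0.21639341 0.13562859] [0.63535358 0.24471789 0.43316225]
```

View pics/w1c.png

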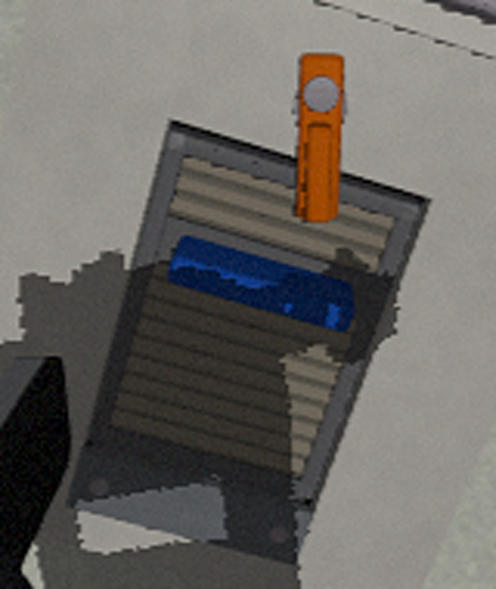

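The crop confirms the target: the filter in the cooler has a blue bar 70 mm long (image 214–274, 206–237), the smallest of the lookalikes. The tab is at (263,174) and leans about 0.3 rad.

```bash
python3 - <<'E'
from h import *
from scipy.optimize import least_squares
w=pickle.load(open("w1.pkl","rb"))
obs=np.array([[215.5,168.7],[298.7,194.5],[189,272.6],[259.4,291.3]])
f=lambda C:[C.d(.074,.0518,.012),C.d(.074,-.0518,.012),C.d(-.075,.0518,.012),C.d(-.075,-.0518,.012)]
s=least_squares(lambda x:(proj(w,f(Cooler((x[0],x[1]),x[2])))-obs).ravel(),[.574,.228,-.136]); print(s.x,np.degrees(s.x[2]),s.fun.round(1))
C=Cooler(s.x[:2],s.x[2])
Rc=R.from_quat(w["attitude"]).as_matrix()
def cast(px,n):
    r=Rc@np.linalg.inv(w["K"])@[*px,1]; k=((C.seat+C.n*n-w["eye"])@C.n)/(r@C.n); p=w["eye"]+k*r-C.seat
    return np.array([p@C.u,p@C.y])*1000
print("bar mid",cast((244.5,219),.038), "pivot",cast((263.9,160.6),.025))
a,b=cast((263.3,199.5),.0195),cast((263.8,149),.0195); print("tip,tail",a,b,"angle",np.arctan2(-(a-b)[1],-(a-b)[0]))
P=pts(w); 
import itertools
for nm,px in [("deckL",(195,190)),("deckR",(310,220)),("deckU",(240,150)),("barTop",(240,216)),("face",(262,265))]:
    q=P[px[1]-2:px[1]+3,px[0]-2:px[0]+3].reshape(-1,3); print(nm,((np.median(q,0)-C.seat)@np.stack([C.u,C.y,C.n],1)*1000).round(1))
E
```

```text
[ 0.57248385  0.22352246 -0.14109583] -8.08419541332671 [-0.1 -1.7  1.  -1.3 -2.7  0.9  2.   2.6]
bar mid [32.95502932  2.80625248] pivot [100.20634561   1.56182956]
tip,tail [ 55.57444699 -12.22748057] [111.5213462   5.2807844] angle 0.30328961744832056
deckL [40.4 67.5 13.6]
deckR [ 46.  -75.4  13.3]
deckU [101.5  30.2  13.2]
barTop [31.9  8.3 30.6]
face [-32.  -38.7  12.6]
```

```bash
cat >> h.py <<'E'
def CC(): return Cooler((.574,.225),-8*D)
def tabpose(C,a,r=.028,n=.0225):
    t=-C.u*np.cos(a)-C.y*np.sin(a)
    return toolR(-C.n,np.cross(C.n,t)), C.d(.0975,.0005,n)+t*r
E
python3 - <<'E'
from h import *
from plant import readout
C=CC();st=readout.get_state()
for n in [.09,.05,.0225]: print(delta(st,*tabpose(C,.303,n=n)))
E
```

```text
(array([-0.0013, -0.0028, -0.0035]), array([ 17.3,  -6.3, -59. ]))
(array([-0.0013, -0.0028, -0.0035]), array([ 30.8,  -8.2, -96.6]))
(array([-0.0013, -0.0028, -0.0035]), array([  40.1,   -9.5, -122.4]))
```

Emit:
{"method": "move_arm", "body": {
  "commands": [
    [0,0,0,9,-3,-30,150],
    [0,0,0,17,-6,-59,160],
    [0,0,0,24,-7,-78,160],
    [0,0,0,31,-8,-96,160],
    [0,0,0,31,-8,-96,160],
    [0,0,0,31,-8,-96,160]
  ],
  "newtons": 20
}}

```text
time: 2.9
eef_pos: [0.5858, 0.2156, 0.1563]
tcp_rot: [0.515, 0.429, -0.384, 0.635]
contact_force: [0.1, 0.3, 1.4]
opening: 0.377
```

```bash
python3 - <<'E'
from h import *
from plant import readout,eyes
w=eyes.read_camera("wrist");crop(w,160,100,360,384,2.1,"pics/w2.png")
C=CC();st=readout.get_state()
for n in [.05,.0225]: print(delta(st,*tabpose(C,.303,n=n)))
E
```

```text
(array([-0.0016, -0.0009, -0.0038]), array([-1.1, -0.3, -2.2]))
(array([-0.0016, -0.0009, -0.0038]), array([  8.2,  -1.6, -28. ]))
```

View pics/w2.png

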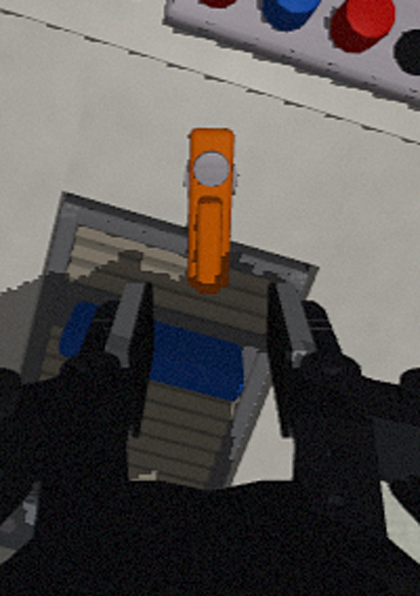

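Emit:
{"method": "move_arm", "body": {
  "commands": [
    [0,0,0,3,-1,-10,165],
    [0,0,0,5,-1,-18,165],
    [0,0,0,8,-2,-27,165],
    [0,0,0,8,-2,-27,165]
  ]
}}

```text
time: 3.35
eef_pos: [0.5931, 0.2133, 0.128]
tcp_rot: [0.515, 0.43, -0.385, 0.634]
contact_force: [-0.4, -0.2, -0.4]
opening: 0.353
```

Emit:
{"method": "move_arm", "body": {
  "commands": [
    [0,0,0,0,0,0,235],
    [0,0,0,0,0,0,235],
    [0,0,0,0,0,0,235],
    [0,0,0,0,0,0,235]
  ]
}}

```text
time: 3.75
eef_pos: [0.5933, 0.2135, 0.1284]
tcp_rot: [0.515, 0.43, -0.385, 0.634]
contact_force: [0.3, -0.2, 1.2]
opening: 0.084
```

```bash
python3 - <<'E'
from h import *
from plant import readout,eyes
w=eyes.read_camera("wrist");crop(w,160,100,360,384,2.1,"pics/w3.png")
C=CC();st=readout.get_state()
print(delta(st,*tabpose(C,.303)))
E
```

```text
(array([-0.0009, -0.0038, -0.0037]), array([1. , 0.8, 0.9]))
```

View pics/w3.png

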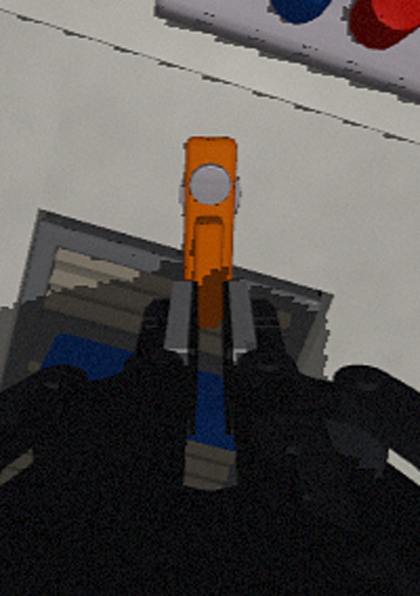

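```bash
python3 - <<'E'
from h import *
from plant import readout,eyes
w=eyes.read_camera("wrist");P=pts(w);C=CC();st=readout.get_state();print(st["opening"],st["contact_force"])
print(proj(w,[st["eef_pos"],*[C.d(.0975,.0005,n)+(tabpose(C,.303,n=.0)[1]-tabpose(C,.303,r=0,n=0)[1])/.028*r for r,n in[(0,.0195),(.005,.0285),(.041,.0285),(.043,.0195)]]])-[160,100])
L=np.stack([C.u,C.y,C.n],1)
for nm,(x,y) in {"pivot":(210,185),"fin1":(210,230),"fin2":(210,260),"fin3":(210,290),"tip":(210,318),"padL":(183,300),"padR":(240,300),"padLend":(183,345),"plateL":(190,262)}.items():
    px=int(160+x/2.1),int(100+y/2.1); q=P[px[1],px[0]]; print(nm,((q-C.seat)@L*1000).round(1), "in tool",(R.from_quat(st["tcp_rot"]).inv().apply(q-st["eef_pos"])*1000).round(1))
E
```

```text
0.08294009519379171 [ 0.60120848  0.18359339 -0.69190984]
[[ 99.80216992 130.35447932]
 [ 99.22606894  87.68344983]
 [ 99.12947948  99.20906832]
 [ 98.96088197 150.32360056]
 [ 99.02784842 146.5608094 ]]
pivot [99.3  0.5 26.5] in tool [-4.6 31.1  0.1]
fin1 [87.1 -3.3 29.9] in tool [-8.  18.3  0.1]
fin2 [78.2 -6.2 30.2] in tool [-8.3  8.9  0.1]
fin3 [68.4 -9.3 31. ] in tool [-9.  -1.3  0.1]
tip [ 58.4 -12.5  29.1] in tool [ -7.1 -11.8   0.1]
padL [78.3  1.  61. ] in tool [-39.1  11.1  -6.8]
padR [ 82.9 -12.5  61.6] in tool [-39.7  11.5   7.5]
padLend [78.4 -0.  82.2] in tool [-60.3  10.9  -5.8]
plateL [71.8 -1.1 21.4] in tool [ 0.5  4.4 -6.6]
```

```bash
python3 - <<'E'
from h import *
from plant import readout
C=CC();st=readout.get_state()
for a in np.linspace(.303,1.64,12)[1:]:
    r,p=delta(st,*tabpose(C,a,n=.025)); print(round(a,2),r.round(2).tolist(),p.round().tolist())
E
```

```text
0.42 [-0.04, 0.0, 0.11] [1.0, -2.0, 4.0]
0.55 [-0.08, 0.01, 0.22] [2.0, -6.0, 4.0]
0.67 [-0.12, 0.01, 0.34] [3.0, -9.0, 5.0]
0.79 [-0.16, 0.02, 0.45] [5.0, -11.0, 6.0]
0.91 [-0.21, 0.02, 0.57] [7.0, -14.0, 6.0]
1.03 [-0.25, 0.03, 0.68] [10.0, -16.0, 8.0]
1.15 [-0.29, 0.04, 0.8] [12.0, -18.0, 8.0]
1.28 [-0.33, 0.04, 0.91] [15.0, -20.0, 10.0]
1.4 [-0.37, 0.05, 1.02] [18.0, -21.0, 11.0]
1.52 [-0.41, 0.05, 1.14] [21.0, -22.0, 12.0]
1.64 [-0.45, 0.06, 1.25] [24.0, -22.0, 13.0]
```

Emit:
{"method": "move_arm", "body": {
  "commands": [
    [-0.04,0,0.11,1,-2,4,228],
    [-0.08,0.01,0.22,2,-6,4,228],
    [-0.12,0.01,0.34,3,-9,5,228],
    [-0.16,0.02,0.45,5,-11,6,228],
    [-0.21,0.02,0.57,7,-14,6,228],
    [-0.25,0.03,0.68,10,-16,8,228],
    [-0.29,0.04,0.8,12,-18,8,228]
  ]
}}

```text
time: 4.55
eef_pos: [0.6056, 0.1955, 0.1368]
tcp_rot: [0.204, 0.549, -0.173, 0.792]
contact_force: [0.0, 0.7, -0.3]
opening: 0.105
```

```bash
python3 - <<'E'
from h import *
from plant import readout,eyes
w=eyes.read_camera("wrist");crop(w,110,60,360,384,1.8,"pics/w4.png")
C=CC();st=readout.get_state()
for a in [1.28,1.4,1.52,1.64]:
    r,p=delta(st,*tabpose(C,a,n=.025)); print(round(a,2),r.round(2).tolist(),p.round().tolist())
E
```

```text
1.28 [-0.04, 0.0, 0.11] [2.0, -2.0, 1.0]
1.4 [-0.08, 0.01, 0.22] [5.0, -3.0, 2.0]
1.52 [-0.12, 0.02, 0.33] [8.0, -4.0, 3.0]
1.64 [-0.16, 0.02, 0.45] [12.0, -4.0, 4.0]
```

View pics/w4.png

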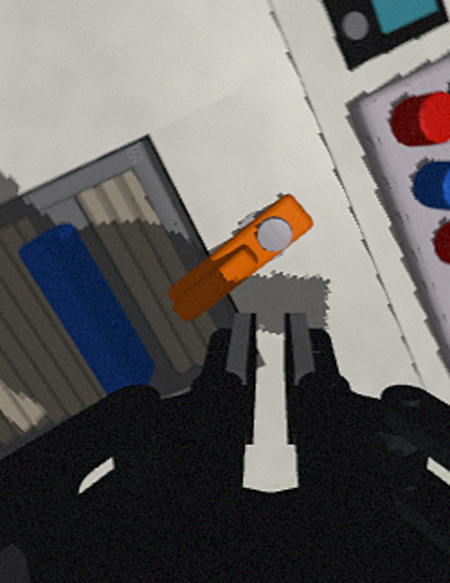

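```bash
python3 - <<'E'
from h import *
from plant import readout,eyes
w=eyes.read_camera("wrist");P=pts(w);C=CC();st=readout.get_state()
T=R.from_quat(st["tcp_rot"])
q=(T.inv().apply((P-st["eef_pos"]).reshape(-1,3))*1000).reshape(P.shape)
for x in [228,236,245,255,290,300,310]:
    px=int(110+x/1.8)
    print(x,[(int((r-60)*1.8),q[r,px].round(0).tolist()) for r in range(60+170,60+250,6)])
print(proj(w,st["eef_pos"]+T.apply([[0,0,0],[0,.011,.006],[0,.011,-.006]]))-[110,60])
E
```

```text
228 [(306, [16.0, -7.0, -17.0]), (316, [12.0, -10.0, -17.0]), (327, [-32.0, 8.0, -13.0]), (338, [-38.0, 7.0, -13.0]), (349, [-44.0, 7.0, -12.0]), (360, [-57.0, 11.0, -11.0]), (370, [-63.0, 11.0, -10.0]), (381, [-68.0, 12.0, -10.0]), (392, [-73.0, 12.0, -9.0]), (403, [-76.0, 12.0, -9.0]), (414, [-80.0, 12.0, -9.0]), (424, [-90.0, 17.0, -8.0]), (435, [-94.0, 17.0, -8.0]), (446, [-97.0, 17.0, -7.0])]
236 [(306, [11.0, -5.0, -13.0]), (316, [-32.0, 11.0, -10.0]), (327, [-39.0, 11.0, -10.0]), (338, [-46.0, 11.0, -9.0]), (349, [-51.0, 11.0, -9.0]), (360, [-58.0, 11.0, -9.0]), (370, [-62.0, 11.0, -8.0]), (381, [-69.0, 12.0, -8.0]), (392, [-73.0, 12.0, -7.0]), (403, [-77.0, 12.0, -7.0]), (414, [-81.0, 12.0, -7.0]), (424, [-85.0, 13.0, -7.0]), (435, [-86.0, 11.0, -7.0]), (446, [-87.0, 9.0, -7.0])]
245 [(306, [10.0, -5.0, -10.0]), (316, [-32.0, 11.0, -7.0]), (327, [-39.0, 11.0, -7.0]), (338, [-45.0, 11.0, -7.0]), (349, [-51.0, 11.0, -6.0]), (360, [-57.0, 11.0, -6.0]), (370, [-61.0, 10.0, -6.0]), (381, [-61.0, 7.0, -6.0]), (392, [-62.0, 5.0, -6.0]), (403, [-63.0, 2.0, -6.0]), (414, [-64.0, -0.0,
[... 1026 characters left out ...]
, 8.0]), (370, [-61.0, 11.0, 7.0]), (381, [-167.0, 76.0, -0.0]), (392, [-73.0, 13.0, 7.0]), (403, [-77.0, 12.0, 7.0]), (414, [-77.0, 9.0, 7.0]), (424, [-73.0, 3.0, 7.0]), (435, [-72.0, -0.0, 7.0]), (446, [-72.0, -3.0, 7.0])]
310 [(306, [11.0, -5.0, 16.0]), (316, [11.0, -10.0, 17.0]), (327, [-32.0, 7.0, 13.0]), (338, [-38.0, 7.0, 12.0]), (349, [-52.0, 11.0, 11.0]), (360, [-57.0, 11.0, 10.0]), (370, [-63.0, 11.0, 10.0]), (381, [-69.0, 12.0, 10.0]), (392, [-73.0, 12.0, 9.0]), (403, [-77.0, 12.0, 9.0]), (414, [-81.0, 13.0, 9.0]), (424, [-91.0, 17.0, 8.0]), (435, [-93.0, 17.0, 7.0]), (446, [-97.0, 17.0, 7.0])]
[[149.29765871 170.38894391]
 [158.43194994 155.35705742]
 [140.45345235 155.20337011]]
```

```bash
python3 - <<'E'
from h import *
from plant import readout,eyes
d=pickle.load(open("d0.pkl","rb"))
p0=np.array([0.26976197, 0.61797245, 0.20632411]);T0=R.from_quat([-0.38756088,  0.59243986,  0.38686473,  0.59088684])
st=readout.get_state()
s=eyes.read_camera("scene");s2=eyes.read_camera("side")
for nm,w,p,T in [("d0 wrist",d["wrist"],p0,T0),("d0 scene",d["scene"],p0,T0),("d0 side",d["side"],p0,T0),("now scene",s,st["eef_pos"],R.from_quat(st["tcp_rot"])),("now side",s2,st["eef_pos"],R.from_quat(st["tcp_rot"]))]:
    P=pts(w);q=T.inv().apply((P-p).reshape(-1,3))*1000
    m=(abs(q[:,1])<14)&(abs(q[:,2])<62)&(q[:,0]>-120)&(q[:,0]<5)
    g=q[m];print(nm,len(g), np.sort(g[:,0])[-15:].round(), g[np.argsort(g[:,0])[-5:]].round().tolist())
crop(s,200,130,360,290,4,"pics/s4.png");crop(s2,140,120,300,280,4,"pics/s5.png")
E
```

```text
d0 wrist 20471 [-38. -38. -38. -38. -38. -38. -38. -38. -38. -38. -38. -38. -37. -37.
 -37.] [[-38.0, -7.0, -43.0], [-38.0, -6.0, -43.0], [-37.0, 1.0, 43.0], [-37.0, -7.0, -43.0], [-37.0, 1.0, -43.0]]
d0 scene 414 [-42. -41. -41. -41. -40. -40. -40. -40. -39. -38. -38. -37. -37. -36.
 -35.] [[-38.0, -7.0, -42.0], [-37.0, -9.0, -44.0], [-37.0, -8.0, 50.0], [-36.0, -2.0, -43.0], [-35.0, 2.0, -43.0]]
d0 side 110 [-56. -55. -55. -53. -52. -52. -49. -49. -48. -48. -44. -43. -42. -42.
 -39.] [[-44.0, 7.0, 49.0], [-43.0, 9.0, 49.0], [-42.0, 11.0, 48.0], [-42.0, 11.0, 44.0], [-39.0, 7.0, 49.0]]
now scene 587 [-1. -1.  1.  1.  1.  1.  1.  2.  3.  4.  4.  4.  5.  5.  5.] [[4.0, 5.0, -60.0], [4.0, -7.0, -54.0], [5.0, -12.0, -50.0], [5.0, -2.0, -59.0], [5.0, -13.0, -54.0]]
now side 337 [-4. -4. -4. -4. -3. -2. -2. -2. -1. -1.  1.  1.  1.  2.  4.] [[1.0, 12.0, -27.0], [1.0, 5.0, -35.0], [1.0, 11.0, -10.0], [2.0, 13.0, -30.0], [4.0, 10.0, 58.0]]
```

View pics/s4.png

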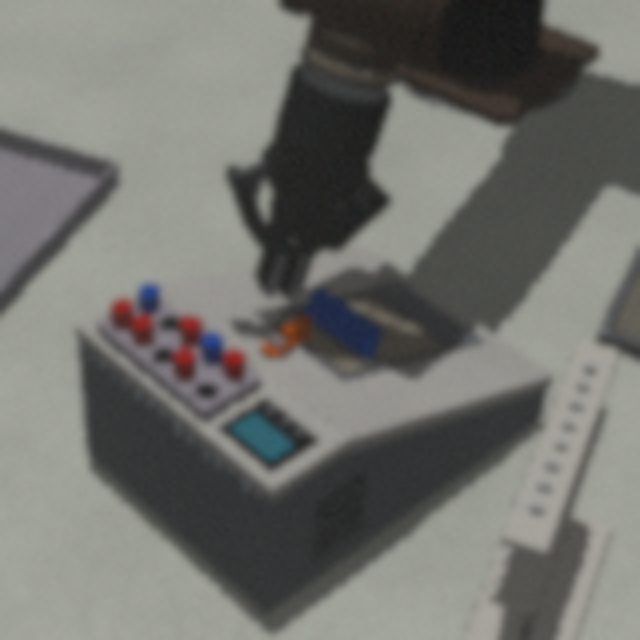

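View pics/s5.png

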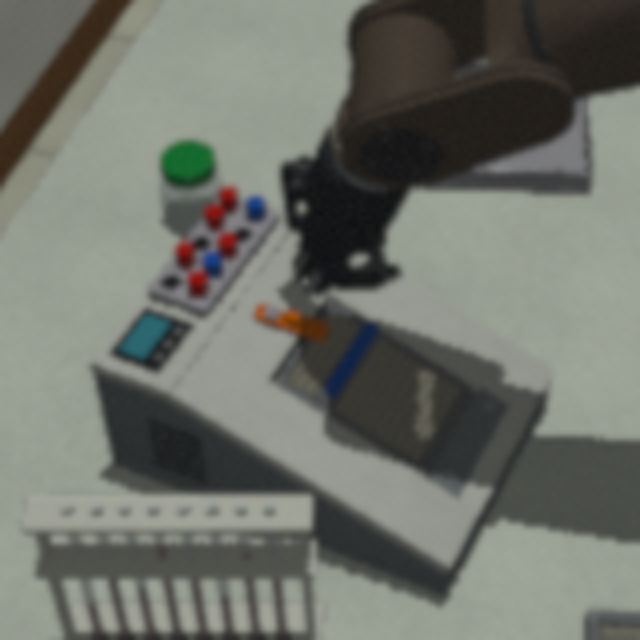

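All three cameras put the fingertips about 25 mm further back than the reported TCP, so the fingers passed over the fin and the tab hasn't moved. I'll correct for this tip offset and try again.

```bash
cat >> h.py <<'E'
E_TIP=.026
def tabpose2(C,a,n=.0225,r=.028):
    Rt,p=tabpose(C,a,r,n); return Rt,p-C.n*E_TIP
E
python3 - <<'E'
from h import *
from plant import readout
C=CC();st=readout.get_state()
for a,n in [(.9,.055),(.6,.055),(.303,.055),(.303,.04),(.303,.0225)]:
    r,p=delta(st,*tabpose2(C,a,n)); print(round(a,2),r.round(2).tolist(),p.round().tolist())
E
```

```text
0.9 [0.09, -0.02, -0.24] [-6.0, 4.0, 2.0]
0.6 [0.19, -0.03, -0.52] [-11.0, 11.0, 0.0]
0.3 [0.29, -0.04, -0.8] [-13.0, 19.0, -1.0]
0.3 [0.29, -0.04, -0.8] [-8.0, 18.0, -15.0]
0.3 [0.29, -0.04, -0.8] [-2.0, 18.0, -32.0]
```

Emit:
{"method": "move_arm", "body": {
  "commands": [
    [0.05,-0.01,-0.12,-3,2,3,165],
    [0.09,-0.02,-0.24,-6,4,3,165],
    [0.14,-0.02,-0.38,-8,7,2,165],
    [0.19,-0.03,-0.52,-11,11,1,165],
    [0.24,-0.03,-0.66,-12,15,1,165],
    [0.29,-0.04,-0.8,-13,19,0,165],
    [0.29,-0.04,-0.8,-13,19,0,165],
    [0.29,-0.04,-0.8,-8,18,-15,165],
    [0.29,-0.04,-0.8,-8,18,-15,165]
  ]
}}

```text
time: 5.65
eef_pos: [0.596, 0.2127, 0.1184]
tcp_rot: [0.514, 0.43, -0.386, 0.633]
contact_force: [0.1, 0.3, -1.0]
opening: 0.35
```

```bash
python3 - <<'E'
from h import *
from plant import readout,eyes
w=eyes.read_camera("wrist");crop(w,160,100,360,384,2.1,"pics/w5.png")
C=CC();st=readout.get_state()
for a,n in [(.303,.03),(.303,.0225)]:
    r,p=delta(st,*tabpose2(C,a,n)); print(round(a,2),r.round(3).tolist(),p.round(1).tolist())
P=pts(w);T=R.from_quat(st["tcp_rot"]);q=T.inv().apply((P-st["eef_pos"]).reshape(-1,3))*1000
m=(abs(q[:,1])<12)&(abs(q[:,2])<32)&(abs(q[:,2])>10)&(q[:,0]>-60)&(q[:,0]<-15);print(np.sort(q[m,0])[-20:].round(1))
E
```

```text
0.3 [-0.0, -0.008, -0.002] [4.3, 0.5, -7.2]
0.3 [-0.0, -0.008, -0.002] [6.9, 0.2, -14.2]
[-26.2 -26.1 -26.  -25.9 -25.8 -25.8 -25.7 -25.7 -25.6 -25.6 -25.6 -25.5
 -25.5 -25.4 -25.4 -24.8 -24.6 -24.2 -24.1 -24. ]
```

View pics/w5.png

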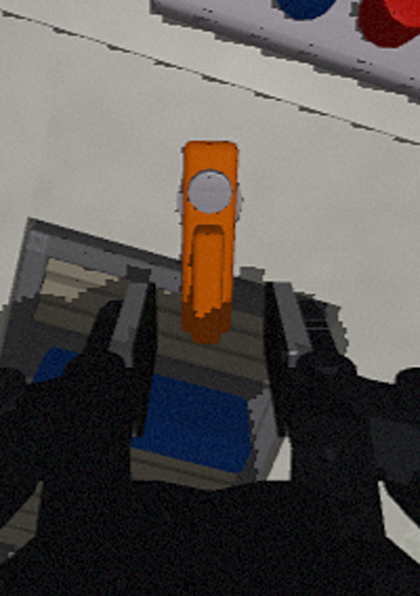

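Emit:
{"method": "move_arm", "body": {
  "commands": [
    [0,0,0,3,0,-5,165],
    [0,-0.008,0,5,0,-10,165],
    [0,-0.008,0,7,0,-14,165],
    [0,-0.008,0,7,0,-14,165]
  ]
}}

```text
time: 6.1
eef_pos: [0.6029, 0.2126, 0.104]
tcp_rot: [0.516, 0.428, -0.385, 0.635]
contact_force: [-0.2, 0.3, -0.4]
opening: 0.354
```

Emit:
{"method": "move_arm", "body": {
  "commands": [
    [0,0,0,0,0,0,245],
    [0,0,0,0,0,0,245],
    [0,0,0,0,0,0,245],
    [0,0,0,0,0,0,245]
  ]
}}

```text
time: 6.5
eef_pos: [0.6029, 0.2128, 0.1042]
tcp_rot: [0.516, 0.428, -0.385, 0.635]
contact_force: [-1.3, 1.5, 0.4]
opening: 0.167
```

```bash
python3 - <<'E'
from h import *
from plant import readout,eyes
w=eyes.read_camera("wrist");crop(w,160,100,360,384,2.1,"pics/w6.png")
C=CC();st=readout.get_state()
for a in np.linspace(.303,1.64,12):
    r,p=delta(st,*tabpose2(C,a,n=.024)); print(round(a,2),r.round(2).tolist(),p.round().tolist())
E
```

```text
0.3 [-0.0, -0.0, -0.0] [-0.0, 0.0, 2.0]
0.42 [-0.04, 0.0, 0.11] [0.0, -3.0, 2.0]
0.55 [-0.08, 0.01, 0.23] [2.0, -6.0, 3.0]
0.67 [-0.12, 0.02, 0.34] [3.0, -9.0, 4.0]
0.79 [-0.16, 0.02, 0.46] [5.0, -12.0, 4.0]
0.91 [-0.21, 0.03, 0.57] [7.0, -15.0, 5.0]
1.03 [-0.25, 0.03, 0.68] [9.0, -17.0, 6.0]
1.15 [-0.29, 0.04, 0.8] [12.0, -19.0, 7.0]
1.28 [-0.33, 0.05, 0.91] [14.0, -20.0, 8.0]
1.4 [-0.37, 0.05, 1.03] [17.0, -22.0, 10.0]
1.52 [-0.41, 0.06, 1.14] [20.0, -22.0, 11.0]
1.64 [-0.45, 0.06, 1.25] [24.0, -23.0, 12.0]
```

View pics/w6.png

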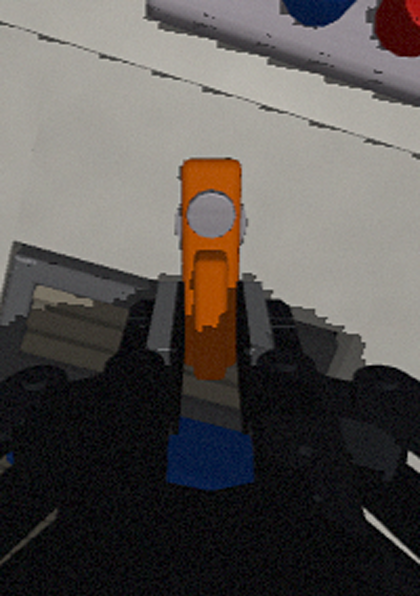

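Emit:
{"method": "move_arm", "body": {
  "commands": [
    [0,0,0,0,0,1,203],
    [-0.04,0,0.11,0,-3,2,203],
    [-0.08,0.01,0.23,2,-6,2,203],
    [-0.12,0.02,0.34,3,-9,3,203],
    [-0.16,0.02,0.46,5,-12,4,203],
    [-0.21,0.03,0.57,7,-15,5,203],
    [-0.25,0.03,0.68,9,-17,6,203]
  ]
}}

```text
time: 7.25
eef_pos: [0.6118, 0.1963, 0.1101]
tcp_rot: [0.255, 0.535, -0.207, 0.779]
contact_force: [0.1, 3.0, -1.4]
opening: 0.201
```

```bash
python3 - <<'E'
from h import *
from plant import readout,eyes
w=eyes.read_camera("wrist");crop(w,110,60,360,384,1.8,"pics/w7.png")
C=CC();st=readout.get_state();print(st["contact_force"])
for a in [1.15,1.28,1.4,1.52,1.64,1.68]:
    r,p=delta(st,*tabpose2(C,a,n=.024)); print(round(a,2),r.round(2).tolist(),p.round().tolist())
E
```

```text
[ 0.96091353  2.48329063 -1.30371677]
1.15 [-0.04, 0.01, 0.11] [2.0, -2.0, 1.0]
1.28 [-0.08, 0.02, 0.23] [5.0, -4.0, 2.0]
1.4 [-0.12, 0.02, 0.34] [8.0, -5.0, 4.0]
1.52 [-0.16, 0.03, 0.45] [11.0, -6.0, 5.0]
1.64 [-0.2, 0.03, 0.57] [14.0, -6.0, 6.0]
1.68 [-0.22, 0.04, 0.6] [16.0, -6.0, 6.0]
```

View pics/w7.png

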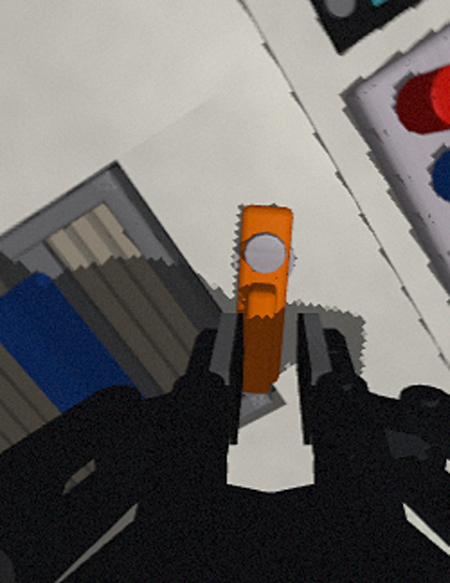

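The tab is now following the fingers at about 1.0 rad, so I'll carry on to the stop.

Emit:
{"method": "move_arm", "body": {
  "commands": [
    [-0.04,0.01,0.11,2,-2,1,203],
    [-0.08,0.02,0.23,5,-4,2,203],
    [-0.12,0.02,0.34,8,-5,3,203],
    [-0.16,0.03,0.45,11,-6,4,203],
    [-0.2,0.03,0.57,14,-6,5,203],
    [-0.2,0.03,0.57,14,-6,5,203]
  ]
}}

```text
time: 7.9
eef_pos: [0.6259, 0.1899, 0.1153]
tcp_rot: [0.013, 0.573, -0.035, 0.819]
contact_force: [-0.6, 1.1, -0.3]
opening: 0.208
```

```bash
python3 - <<'E'
from h import *
from plant import readout,eyes
w=eyes.read_camera("wrist");crop(w,110,60,360,384,1.8,"pics/w8.png")
st=readout.get_state();print(st["contact_force"],st["qpos"].round(2))
C=CC(); print(C.n*60,C.u)
E
```

```text
[0.31234849 1.06916304 0.03745591] [ 0.18  0.17  1.92 -0.16  0.72  0.36]
[-20.32149761   2.85600024  56.38155725] [ 0.9305476  -0.13077994  0.34202014]
```

View pics/w8.png

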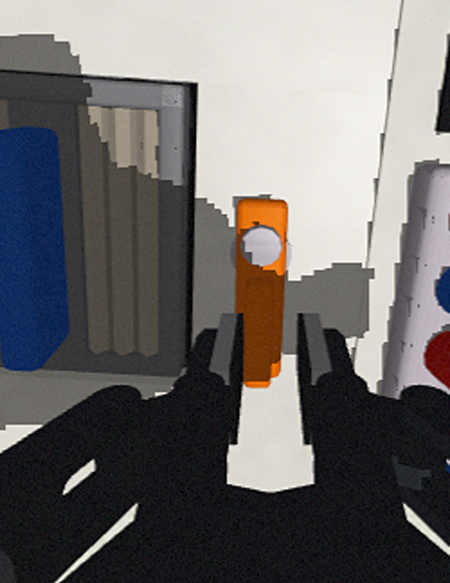

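```bash
cat >> h.py <<'E'
def barpose(C,n,u=.029,y=0,E=.024):
    return toolR(-C.n,C.u), C.d(u,y,n-E)
E
python3 - <<'E'
from h import *
from plant import readout
C=CC();st=readout.get_state()
for n,u in [(.1,.08),(.1,.029)]:
    print(delta(st,*barpose(C,n,u)))
E
```

```text
(array([ 0.0175, -0.0006, -0.0652]), array([-40.1,  33.4,  67.4]))
(array([ 0.0175, -0.0006, -0.0652]), array([-87.5,  40.1,  50. ]))
```

Emit:
{"method": "move_arm", "body": {
  "commands": [
    [0,0,0,-7,1,19,195],
    [0,0,0,-14,2,38,120],
    [0,0,0,-25,3,70,100],
    [0.01,0,-0.03,-40,20,67,100],
    [0.02,0,-0.065,-65,35,60,100],
    [0.02,0,-0.065,-87,40,50,100],
    [0.02,0,-0.065,-87,40,50,100],
    [0.02,0,-0.065,-87,40,50,100]
  ]
}}

```text
time: 8.75
eef_pos: [0.5393, 0.2299, 0.1657]
tcp_rot: [0.041, 0.572, -0.057, 0.817]
contact_force: [-0.7, -0.4, -0.0]
opening: 0.606
```

```bash
python3 - <<'E'
from h import *
from plant import readout,eyes
w=eyes.read_camera("wrist");pickle.dump(w,open("w9.pkl","wb"));cv2.imwrite("pics/w9.png",w["color"][:,:,::-1])
C=CC();st=readout.get_state();print(st["eef_pos"],st["contact_force"])
print(proj(w,[C.d(.027,.035,.038),C.d(.027,-.035,.038),C.d(.074,.0518,.012),C.d(.074,-.0518,.012),C.d(.096,0,.0195)]).round(1).tolist())
print(delta(st,*barpose(C,.019)))
P=pts(w);L=np.stack([C.u,C.y,C.n],1);q=((P-C.seat)@L*1000)
hsv=cv2.cvtColor(w["color"],cv2.COLOR_RGB2HSV);m=cv2.inRange(hsv,(108,150,30),(125,255,255))>0
b=q[m&(q[...,2]>25)&(q[...,2]<50)&(q[...,0]<60)]
t=b[b[:,2]>np.percentile(b[:,2],50)-0];print(np.percentile(b,[1,5,50,95,99],axis=0).round(1))
t=b[b[:,2]>36];print(len(t),np.percentile(t,[2,50,98],axis=0).round(1))
E
```

```text
[0.54001937 0.22976513 0.16617952] [ 0.12160078 -0.15449755  0.96230976]
[[255.8, 168.6], [256.2, 249.4], [311.3, 143.0], [305.4, 251.9], [334.6, 203.5]]
(array([-0.0031,  0.0016,  0.0012]), array([ 25.8,  -3.6, -77.1]))
[[ 19.2 -33.   29.5]
 [ 19.8 -29.4  37.1]
 [ 24.8   4.2  39.7]
 [ 30.2  33.4  40.9]
 [ 30.3  34.8  41.2]]
1097 [[ 19.4 -32.   37.1]
 [ 24.8   3.4  39.7]
 [ 30.3  33.7  41.1]]
```

View pics/w9.png

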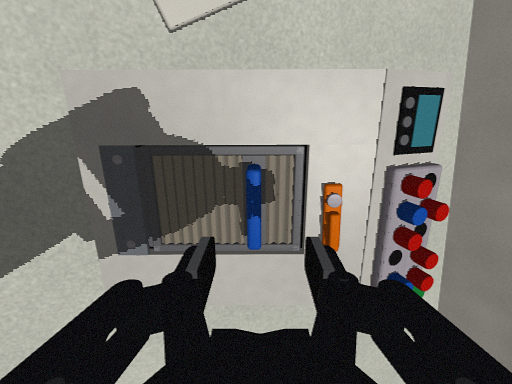

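```bash
python3 - <<'E'
from h import *
from plant import readout
C=CC();st=readout.get_state()
for n in [.06,.0185]: print(delta(st,*barpose(C,n,.025,.001)))
E
```

```text
(array([-0.0031,  0.0016,  0.0012]), array([  8.4,  -0.2, -39.9]))
(array([-0.0031,  0.0016,  0.0012]), array([ 22.4,  -2.1, -78.9]))
```

Emit:
{"method": "move_arm", "body": {
  "commands": [
    [0,0,0,4,0,-20,120],
    [0,0,0,8,0,-40,120],
    [0,0,0,14,-1,-55,120],
    [0,0,0,18,-2,-67,120],
    [0,0,0,21,-2,-75,120],
    [0,0,0,22,-2,-78,120],
    [0,0,0,22,-2,-78,120]
  ]
}}

```text
time: 9.5
eef_pos: [0.5624, 0.2276, 0.0882]
tcp_rot: [0.042, 0.572, -0.057, 0.817]
contact_force: [0.5, -1.0, -0.1]
opening: 0.531
```

Emit:
{"method": "move_arm", "body": {
  "commands": [
    [0,0,0,0,0,0,255],
    [0,0,0,0,0,0,255],
    [0,0,0,0,0,0,255],
    [0,0,0,0,0,0,255],
    [0,0,0,0,0,0,255]
  ],
  "newtons": 60
}}

```text
time: 10.0
eef_pos: [0.5627, 0.2279, 0.0892]
tcp_rot: [0.042, 0.571, -0.057, 0.818]
contact_force: [-3.2, -0.8, 6.3]
opening: 0.124
```

```bash
python3 - <<'E'
from h import *
from plant import readout,eyes
w=eyes.read_camera("wrist");cv2.imwrite("pics/w10.png",w["color"][:,:,::-1])
s=eyes.read_camera("side");crop(s,140,120,300,280,4,"pics/s10.png")
st=readout.get_state();print(st["eef_pos"],st["contact_force"],st["wrist_torque"],st["opening"])
E
```

```text
[0.56268295 0.22791671 0.089229  ] [-3.11354507 -0.35233015  5.55166183] [0.00869642 0.42694013 0.00101306] 0.12325934847472785
```

View pics/w10.png

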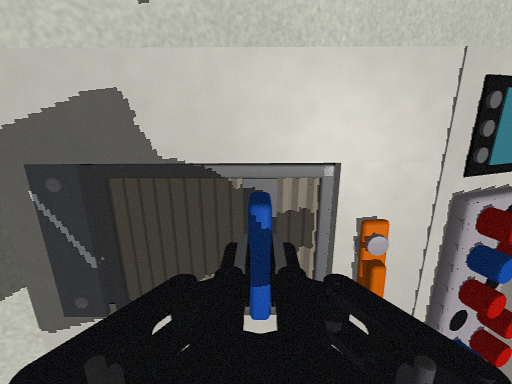

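View pics/s10.png

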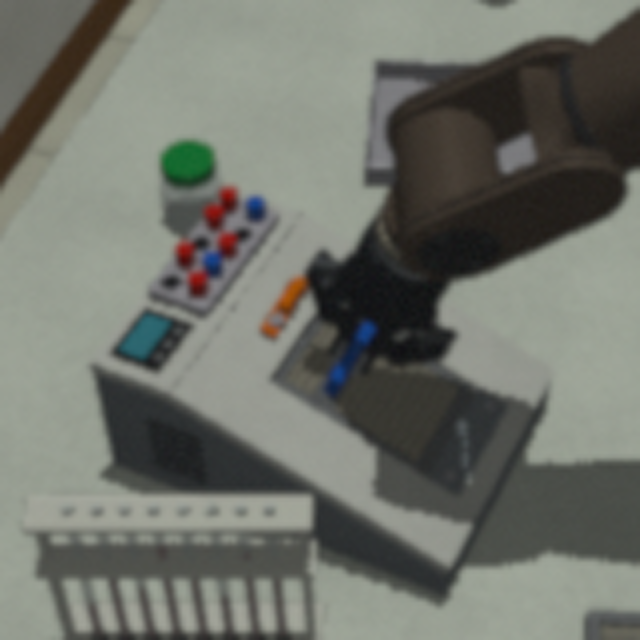

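```bash
cat >> h.py <<'E'
import json,sys
def tipdelta(st,th,s,dn=0.):
    C=CC();g=json.load(open("g0.json"));p0=np.array(g["p"]);R0=R.from_quat(g["q"])
    pv=C.d(-.105,.001,.0015); Q=R.from_rotvec(-C.y*th)
    p=pv+Q.apply(p0-pv)+Q.apply(C.u)*s+C.n*dn
    return delta(st,(Q*R0).as_matrix(),p)
def rep(st):
    C=CC();f=st["contact_force"];t=st["wrist_torque"];L=np.stack([C.u,C.y,C.n],1)
    print("t",round(st["time"],2),"F u,y,n",(f@L).round(1),"T",(t@L).round(2),"open",round(st["opening"],3))
E
cat > tip.py <<'E'
from h import *
from plant import readout
st=readout.get_state();rep(st)
for a in sys.argv[1:]:
    th,s=map(float,a.split(",")); r,p=tipdelta(st,th*D,s/1000); print(a,r.round(3).tolist(),p.round(1).tolist())
E
python3 - <<'E'
from h import *
from plant import readout
st=readout.get_state();json.dump({"p":st["eef_pos"].tolist(),"q":st["tcp_rot"].tolist()},open("g0.json","w"))
E
python3 tip.py 1,0 2,0 3,0 4,0 5,0 6,0
```

```text
t 10.1 F u,y,n [-1.  -0.8  6.3] T [-0.05  0.42  0.02] open 0.123
1,0 [-0.002, -0.017, 0.0] [-0.7, 0.1, 2.2]
2,0 [-0.005, -0.035, 0.0] [-1.5, 0.2, 4.3]
3,0 [-0.007, -0.052, -0.0] [-2.2, 0.3, 6.5]
4,0 [-0.01, -0.069, 0.0] [-3.1, 0.4, 8.6]
5,0 [-0.012, -0.086, 0.0] [-3.9, 0.5, 10.7]
6,0 [-0.015, -0.104, -0.0] [-4.8, 0.7, 12.8]
```

Emit:
{"method": "move_arm", "body": {
  "commands": [
    [-0.002,-0.017,0,-0.7,0.1,2.2,255],
    [-0.005,-0.035,0,-1.5,0.2,4.3,255],
    [-0.005,-0.035,0,-1.5,0.2,4.3,255]
  ]
}}

```text
time: 10.4
eef_pos: [0.5605, 0.2282, 0.0931]
tcp_rot: [0.041, 0.557, -0.057, 0.828]
contact_force: [-0.1, 0.2, -1.1]
opening: 0.122
```

```bash
python3 tip.py 2,0 2.5,0 3,0 3.5,0 4,0
```

```text
t 10.4 F u,y,n [-0.5  0.2 -1. ] T [ 0.06  0.26 -0.05] open 0.122
2,0 [0.0, 0.0, -0.0] [0.8, -0.0, 0.4]
2.5,0 [-0.001, -0.008, -0.0] [0.4, 0.0, 1.5]
3,0 [-0.002, -0.017, -0.0] [-0.0, 0.1, 2.6]
3.5,0 [-0.003, -0.026, -0.0] [-0.4, 0.1, 3.7]
4,0 [-0.004, -0.034, -0.0] [-0.8, 0.2, 4.7]
```

Emit:
{"method": "move_arm", "body": {
  "commands": [
    [-0.001,-0.008,0,0.4,0,1.5,255],
    [-0.002,-0.017,0,0,0.1,2.6,255],
    [-0.003,-0.026,0,-0.4,0.1,3.7,255],
    [-0.003,-0.026,0,-0.4,0.1,3.7,255]
  ]
}}

```text
time: 10.8
eef_pos: [0.5595, 0.2282, 0.0964]
tcp_rot: [0.04, 0.546, -0.058, 0.835]
contact_force: [-1.2, -0.1, -1.5]
opening: 0.121
```

```bash
python3 tip.py 3.5,0 4,0 4.5,0 5,0 5.5,0
python3 - <<'E'
from h import *
from plant import eyes
w=eyes.read_camera("wrist");cv2.imwrite("pics/w11.png",w["color"][:,:,::-1])
E
```

```text
t 10.8 F u,y,n [-1.6 -0.3 -1. ] T [0.01 0.53 0.01] open 0.121
3.5,0 [0.0, -0.0, -0.001] [0.5, 0.1, 0.4]
4,0 [-0.001, -0.009, -0.001] [0.1, 0.1, 1.5]
4.5,0 [-0.002, -0.017, -0.001] [-0.3, 0.2, 2.5]
5,0 [-0.004, -0.026, -0.001] [-0.7, 0.3, 3.6]
5.5,0 [-0.005, -0.035, -0.001] [-1.2, 0.3, 4.6]
```

View pics/w11.png

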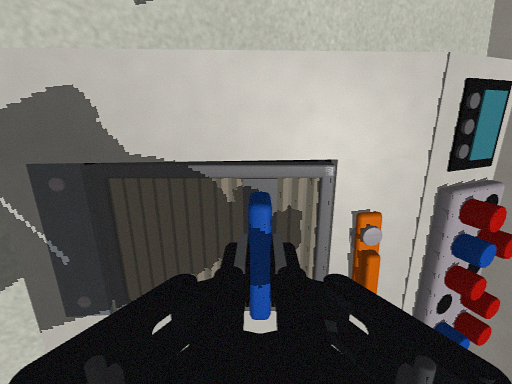

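Emit:
{"method": "move_arm", "body": {
  "commands": [
    [-0.001,-0.009,0,0.1,0.1,1.5,255],
    [-0.002,-0.017,0,-0.3,0.1,2.5,255],
    [-0.002,-0.017,0,-0.3,0.1,2.5,255]
  ]
}}

```text
time: 11.15
eef_pos: [0.5593, 0.2283, 0.099]
tcp_rot: [0.039, 0.539, -0.058, 0.84]
contact_force: [-0.0, 0.8, -1.8]
opening: 0.124
```

```bash
python3 tip.py 4.5,0 5,0 5,2 5,4 5,6
```

```text
t 11.15 F u,y,n [-0.7  0.8 -1.7] T [-0.02  0.31  0.02] open 0.124
4.5,0 [-0.0, 0.0, -0.001] [-0.1, 0.1, -0.1]
5,0 [-0.001, -0.008, -0.001] [-0.6, 0.1, 0.9]
5,2 [-0.001, -0.008, -0.001] [1.2, -0.1, 1.8]
5,4 [-0.001, -0.008, -0.001] [3.0, -0.4, 2.6]
5,6 [-0.001, -0.008, -0.001] [4.8, -0.6, 3.4]
```

Emit:
{"method": "move_arm", "body": {
  "commands": [
    [-0.001,-0.008,0,-0.6,0.1,0.9,255],
    [-0.001,-0.008,0,-0.6,0.1,0.9,255]
  ]
}}

```text
time: 11.35
eef_pos: [0.5587, 0.2284, 0.1001]
tcp_rot: [0.039, 0.535, -0.058, 0.842]
contact_force: [0.1, 1.1, -2.5]
opening: 0.121
```

```bash
python3 tip.py 5,0 5.5,0 5,1 5,2 5,4 5,6
```

```text
t 11.35 F u,y,n [-0.9  1.1 -2.4] T [ 0.02  0.34 -0.04] open 0.121
5,0 [-0.0, 0.0, -0.001] [0.0, 0.0, -0.1]
5.5,0 [-0.002, -0.008, -0.001] [-0.4, 0.1, 0.9]
5,1 [-0.0, 0.0, -0.001] [0.9, -0.1, 0.3]
5,2 [-0.0, 0.0, -0.001] [1.8, -0.2, 0.7]
5,4 [-0.0, 0.0, -0.001] [3.6, -0.5, 1.6]
5,6 [-0.0, 0.0, -0.001] [5.4, -0.7, 2.4]
```

Emit:
{"method": "move_arm", "body": {
  "commands": [
    [0,0,0,0.9,-0.1,0.3,255],
    [0,0,0,1.8,-0.2,0.7,255],
    [0,0,0,3.6,-0.5,1.6,255],
    [0,0,0,3.6,-0.5,1.6,255]
  ]
}}

```text
time: 11.75
eef_pos: [0.5629, 0.2279, 0.102]
tcp_rot: [0.039, 0.535, -0.058, 0.842]
contact_force: [-0.0, -0.6, -1.8]
opening: 0.121
```

```bash
python3 tip.py 5,4 5,6 5,8 5.5,8 6,10
python3 - <<'E'
from h import *
from plant import eyes
w=eyes.read_camera("wrist");cv2.imwrite("pics/w12.png",w["color"][:,:,::-1])
E
```

```text
t 11.75 F u,y,n [-0.5 -0.6 -1.7] T [0.02 0.32 0.02] open 0.121
5,4 [-0.001, 0.001, -0.001] [-0.5, 0.0, -0.4]
5,6 [-0.001, 0.001, -0.001] [1.3, -0.2, 0.5]
5,8 [-0.001, 0.001, -0.001] [3.1, -0.5, 1.3]
5.5,8 [-0.002, -0.008, -0.001] [2.6, -0.4, 2.4]
6,10 [-0.003, -0.016, -0.001] [3.9, -0.6, 4.4]
```

View pics/w12.png

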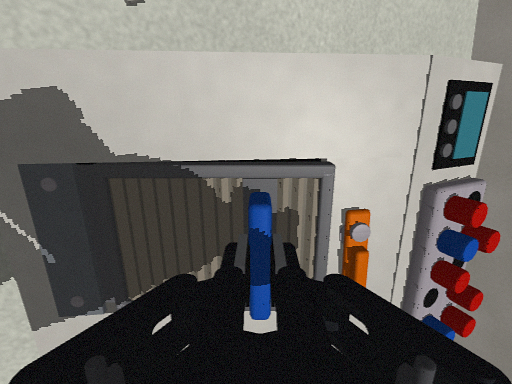

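Emit:
{"method": "move_arm", "body": {
  "commands": [
    [-0.001,0,0,1.3,-0.2,0.5,255],
    [-0.002,-0.008,0,2.6,-0.4,2.4,255],
    [-0.003,-0.016,0,3.9,-0.6,4.4,255],
    [-0.003,-0.016,0,3.9,-0.6,4.4,255]
  ]
}}

```text
time: 12.2
eef_pos: [0.5667, 0.2274, 0.1066]
tcp_rot: [0.038, 0.528, -0.058, 0.847]
contact_force: [0.5, -0.4, -1.9]
opening: 0.121
```

```bash
python3 tip.py 6,10 6.5,12 7,14 8,16 9,16
```

```text
t 12.2 F u,y,n [-0.1 -0.4 -2. ] T [-0.02  0.32  0.01] open 0.121
6,10 [0.0, 0.0, -0.001] [0.1, -0.0, -0.2]
6.5,12 [-0.001, -0.008, -0.001] [1.3, -0.2, 1.8]
7,14 [-0.002, -0.017, -0.001] [2.6, -0.4, 3.9]
8,16 [-0.005, -0.034, -0.001] [3.2, -0.5, 7.1]
9,16 [-0.007, -0.052, -0.001] [2.1, -0.3, 9.4]
```

Emit:
{"method": "move_arm", "body": {
  "commands": [
    [-0.001,-0.008,0,1.3,-0.2,1.8,255],
    [-0.002,-0.017,0,2.6,-0.4,3.9,255],
    [-0.005,-0.034,0,3.2,-0.5,7.1,255],
    [-0.005,-0.034,0,3.2,-0.5,7.1,255]
  ]
}}

```text
time: 12.6
eef_pos: [0.57, 0.227, 0.114]
tcp_rot: [0.037, 0.512, -0.059, 0.856]
contact_force: [1.4, 0.2, -3.2]
opening: 0.125
```

```bash
python3 tip.py 9,18 10,20 11,22 11,25
```

```text
t 12.6 F u,y,n [ 0.2  0.4 -3.5] T [-0.07  0.14  0.03] open 0.125
9,18 [-0.002, -0.016, -0.002] [0.6, -0.2, 2.9]
10,20 [-0.004, -0.034, -0.002] [1.1, -0.2, 6.3]
11,22 [-0.007, -0.051, -0.002] [1.6, -0.3, 9.6]
11,25 [-0.007, -0.051, -0.002] [4.1, -0.7, 11.1]
```

Emit:
{"method": "move_arm", "body": {
  "commands": [
    [0,0,0,1.7,-0.2,0.8,255],
    [0,0,0,3.4,-0.5,1.6,255],
    [0,0,0,3.4,-0.5,1.6,255]
  ]
}}

```text
time: 12.9
eef_pos: [0.5737, 0.2264, 0.1158]
tcp_rot: [0.037, 0.512, -0.059, 0.856]
contact_force: [0.4, -1.0, -1.9]
opening: 0.125
```

```bash
python3 tip.py 8,20 9,21 10,22 10,24 10,27
```

```text
t 12.9 F u,y,n [-0.1 -0.9 -2. ] T [-0.    0.34 -0.01] open 0.125
8,20 [0.0, 0.001, -0.002] [-0.3, -0.0, -0.2]
9,21 [-0.002, -0.016, -0.002] [-0.6, 0.0, 2.6]
10,22 [-0.004, -0.033, -0.002] [-0.9, 0.1, 5.5]
10,24 [-0.004, -0.033, -0.002] [0.8, -0.2, 6.5]
10,27 [-0.004, -0.033, -0.002] [3.4, -0.5, 8.0]
```

Emit:
{"method": "move_arm", "body": {
  "commands": [
    [-0.002,-0.016,0,-0.6,0,2.6,255],
    [-0.004,-0.033,0,-0.9,0.1,5.5,255],
    [-0.004,-0.033,0,-0.9,0.1,5.5,255]
  ]
}}

```text
time: 13.2
eef_pos: [0.5722, 0.2265, 0.1208]
tcp_rot: [0.036, 0.498, -0.059, 0.864]
contact_force: [0.2, -1.0, -6.1]
opening: 0.118
```

```bash
python3 tip.py 10,22 10,24 11,26 12,28 13,31
```

```text
t 13.2 F u,y,n [-1.7 -0.9 -5.8] T [-0.05  0.18 -0.06] open 0.118
10,22 [-0.0, -0.0, -0.002] [0.7, -0.0, 0.4]
10,24 [-0.0, -0.0, -0.002] [2.4, -0.3, 1.4]
11,26 [-0.002, -0.018, -0.002] [2.8, -0.3, 4.8]
12,28 [-0.005, -0.035, -0.002] [3.1, -0.4, 8.3]
13,31 [-0.007, -0.052, -0.002] [4.2, -0.5, 12.3]
```

```bash
sed -i 's/+Q.apply(C.u)\*s+C.n\*dn/+C.u*s+C.n*(dn+.3*s*np.sin(th))/' h.py; python3 tip.py 9.5,22 10,22 10,24 10,26
```

```text
t 13.2 F u,y,n [-1.7 -0.9 -5.8] T [-0.05  0.18 -0.06] open 0.118
9.5,22 [0.001, 0.008, -0.002] [2.4, -0.3, -3.0]
10,22 [-0.0, -0.0, -0.002] [1.9, -0.2, -2.0]
10,24 [-0.0, -0.0, -0.002] [3.7, -0.5, -1.2]
10,26 [-0.0, -0.0, -0.002] [5.5, -0.7, -0.4]
```

Emit:
{"method": "move_arm", "body": {
  "commands": [
    [0,0,0,1.9,-0.2,-2,255],
    [0,0,0,1.9,-0.2,-2,255]
  ]
}}

```text
time: 13.4
eef_pos: [0.5743, 0.2264, 0.119]
tcp_rot: [0.036, 0.498, -0.059, 0.865]
contact_force: [0.2, 0.2, -2.0]
opening: 0.129
```

```bash
python3 tip.py 10,22 10,24 10,26 11,28 
python3 - <<'E'
from h import *
from plant import eyes
w=eyes.read_camera("wrist");cv2.imwrite("pics/w13.png",w["color"][:,:,::-1])
w=eyes.read_camera("scene");crop(w,200,130,360,290,4,"pics/s13.png")
E
```

```text
t 13.4 F u,y,n [-0.6  0.2 -1.9] T [ 0.02  0.43 -0.02] open 0.129
10,22 [-0.0, -0.0, -0.002] [-0.2, -0.0, -0.1]
10,24 [-0.0, -0.0, -0.002] [1.6, -0.3, 0.7]
10,26 [-0.0, -0.0, -0.002] [3.4, -0.6, 1.5]
11,28 [-0.002, -0.017, -0.002] [4.1, -0.7, 4.4]
```

View pics/w13.png

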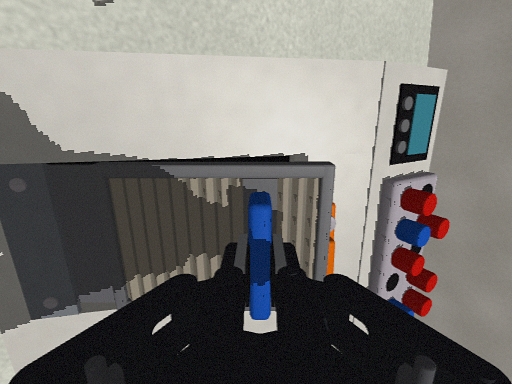

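View pics/s13.png

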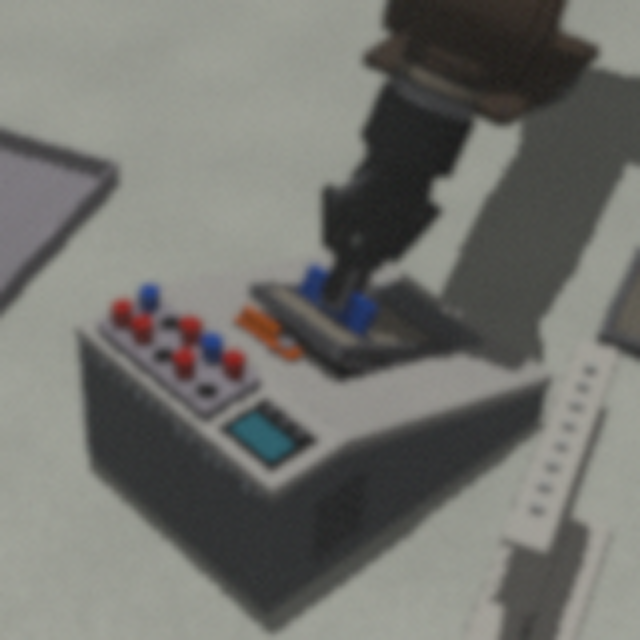

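Emit:
{"method": "move_arm", "body": {
  "commands": [
    [0,0,0,1.6,-0.3,0.7,255],
    [0,-0.003,0,3.2,-0.5,1.9,255],
    [-0.002,-0.015,0,3.7,-0.6,3.7,255],
    [-0.002,-0.015,0,3.7,-0.6,3.7,255]
  ]
}}

```text
time: 13.9
eef_pos: [0.5782, 0.2258, 0.1232]
tcp_rot: [0.036, 0.491, -0.059, 0.869]
contact_force: [-0.2, 0.2, -2.7]
opening: 0.123
```

```bash
python3 tip.py 11,27 12,28 12,30 12,33 13,36
```

```text
t 13.9 F u,y,n [-1.2  0.2 -2.5] T [-0.01  0.4   0.01] open 0.123
11,27 [-0.001, -0.001, -0.002] [-0.7, -0.0, -0.3]
12,28 [-0.003, -0.019, -0.002] [-0.9, 0.0, 2.3]
12,30 [-0.003, -0.019, -0.002] [0.9, -0.2, 3.1]
12,33 [-0.003, -0.019, -0.002] [3.6, -0.6, 4.3]
13,36 [-0.005, -0.036, -0.002] [5.1, -0.8, 7.6]
```

Emit:
{"method": "move_arm", "body": {
  "commands": [
    [0,-0.005,0,1.5,-0.2,1,255],
    [-0.001,-0.01,0,3,-0.5,2.5,255],
    [-0.003,-0.019,0,3.6,-0.6,4.3,255],
    [-0.003,-0.019,0,3.6,-0.6,4.3,255]
  ]
}}

```text
time: 14.3
eef_pos: [0.5818, 0.2253, 0.1277]
tcp_rot: [0.035, 0.482, -0.059, 0.873]
contact_force: [-0.1, -0.6, -2.7]
opening: 0.127
```

```bash
python3 tip.py 12,35 13,37 13,39
python3 - <<'E'
from h import *
from plant import eyes
w=eyes.read_camera("wrist");cv2.imwrite("pics/w14.png",w["color"][:,:,::-1])
E
```

```text
t 14.3 F u,y,n [-1.  -0.6 -2.6] T [ 0.03  0.39 -0.06] open 0.127
12,35 [0.0, 0.001, -0.002] [1.8, -0.3, 0.6]
13,37 [-0.002, -0.016, -0.002] [2.4, -0.4, 3.5]
13,39 [-0.002, -0.016, -0.002] [4.2, -0.7, 4.3]
```

View pics/w14.png

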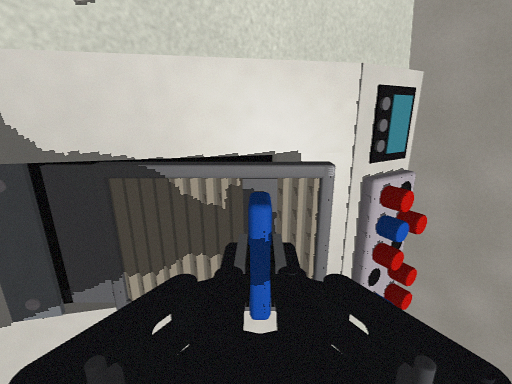

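Emit:
{"method": "move_arm", "body": {
  "commands": [
    [0,0,0,2.5,-0.4,1.5,255],
    [0,0,0,3.5,-0.5,2.5,255],
    [0,0,0,2.5,-0.3,6,255],
    [0,0,0,2,0,10,255]
  ]
}}

```text
time: 14.75
eef_pos: [0.5837, 0.2252, 0.1377]
tcp_rot: [0.035, 0.483, -0.059, 0.873]
contact_force: [-0.9, -0.5, -2.6]
opening: 0.122
```

```bash
python3 tip.py
```

```text
t 14.75 F u,y,n [-1.6 -0.6 -2.2] T [-0.02  0.38  0.08] open 0.122
```

Emit:
{"method": "move_arm", "body": {
  "commands": [
    [0,0,0,-6,1,18,255],
    [0,0,0,-15,2,45,255],
    [0,0,0,-28,3,80,255],
    [0,0,0,-40,4,120,255],
    [0,0,0,-45,4,150,255],
    [0,0,0,-45,4,160,255]
  ]
}}

```text
time: 15.35
eef_pos: [0.5398, 0.2301, 0.3039]
tcp_rot: [0.036, 0.479, -0.058, 0.875]
contact_force: [0.1, 0.2, -1.5]
opening: 0.127
```

```bash
cat > place.py <<'E'
from h import *
from plant import readout
st=readout.get_state();rep(st);print(st["eef_pos"],st["qpos"].round(2))
# grip relation: filter frame vs tool, from home grasp g0
C=CC();g=json.load(open("g0.json"))
Rf=np.stack([C.u,C.y,C.n],1); of=C.d(-.002,.001,.0015)   # filter origin at grasp time
Rtf=R.from_quat(g["q"]).as_matrix().T@Rf; ptf=R.from_quat(g["q"]).as_matrix().T@(of-np.array(g["p"]))
Rt=R.from_quat(st["tcp_rot"]).as_matrix()
print("filter now: origin",(st["eef_pos"]+Rt@ptf).round(4)); print((Rt@Rtf).round(3))
yaw=float(sys.argv[1])*D; c=np.array([float(sys.argv[2]),float(sys.argv[3])])
Ry=R.from_euler('z',yaw).as_matrix()
for z in map(float,sys.argv[4:]):
    o=np.array([*c,z])+Ry@[.0165,0,0]
    Rw=Ry@Rtf.T; p=o-Rw@ptf
    print(z,*[x.tolist() for x in delta(st,Rw,p)])
E
python3 place.py 14 .560 -.189 .15 .06 .003
```

```text
t 15.35 F u,y,n [-0.4  0.2 -1.4] T [0.07 0.39 0.03] open 0.127
[0.53976778 0.23010277 0.3039113 ] [ 0.34 -0.23  2.01 -0.32  0.87  0.63]
filter now: origin [0.5137 0.2334 0.2934]
[[ 0.835  0.136 -0.533]
 [-0.117  0.991  0.069]
 [ 0.537  0.004  0.844]]
0.15 [-0.0349, 0.5692, 0.3715] [63.2, -408.1, -159.2]
0.06 [-0.0349, 0.5692, 0.3715] [63.2, -408.1, -249.2]
0.003 [-0.0349, 0.5692, 0.3715] [63.2, -408.1, -306.2]
```

Emit:
{"method": "move_arm", "body": {
  "commands": [
    [0,0.08,0.05,5,-35,0,255],
    [-0.01,0.16,0.1,10,-75,0,255],
    [-0.01,0.24,0.15,18,-120,0,255],
    [-0.02,0.32,0.2,26,-165,0,255],
    [-0.02,0.4,0.25,34,-210,-10,255],
    [-0.03,0.48,0.31,42,-255,-30,255],
    [-0.03,0.53,0.35,50,-300,-50,255],
    [-0.035,0.57,0.37,56,-345,-70,255],
    [-0.035,0.57,0.37,60,-385,-90,255],
    [-0.035,0.57,0.37,63,-408,-100,255],
    [-0.035,0.57,0.37,63,-408,-100,255],
    [-0.035,0.57,0.37,63,-408,-100,255]
  ]
}}

```text
time: 16.55
eef_pos: [0.6023, -0.1781, 0.2021]
tcp_rot: [-0.083, 0.702, 0.086, 0.702]
contact_force: [-0.1, 0.1, -3.0]
opening: 0.123
```

```bash
python3 place.py 14 .560 -.189 .15 .06 .003
python3 - <<'E'
from h import *
from plant import eyes
w=eyes.read_camera("wrist");cv2.imwrite("pics/w15.png",w["color"][:,:,::-1])
w=eyes.read_camera("scene");crop(w,130,110,330,260,4,"pics/s15.png")
w=eyes.read_camera("side");crop(w,170,60,370,210,4,"pics/d15.png")
E
```

```text
t 16.55 F u,y,n [-1.1  0.1 -2.7] T [ 0.06 -0.04  0.  ] open 0.123
[ 0.60225005 -0.1781293   0.20209888] [-0.45  0.19  1.7   0.    1.25 -0.69]
filter now: origin [ 0.5753 -0.1851  0.2074]
[[ 0.971 -0.239  0.003]
 [ 0.239  0.971 -0.001]
 [-0.003  0.002  1.   ]]
0.15 [-0.0008, -0.0029, 0.0028] [0.7, 0.2, -57.3]
0.06 [-0.0008, -0.0029, 0.0028] [0.7, 0.2, -147.3]
0.003 [-0.0008, -0.0029, 0.0028] [0.7, 0.2, -204.3]
```

View pics/w15.png

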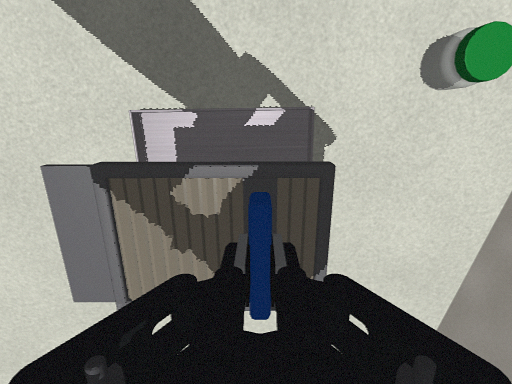

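View pics/s15.png

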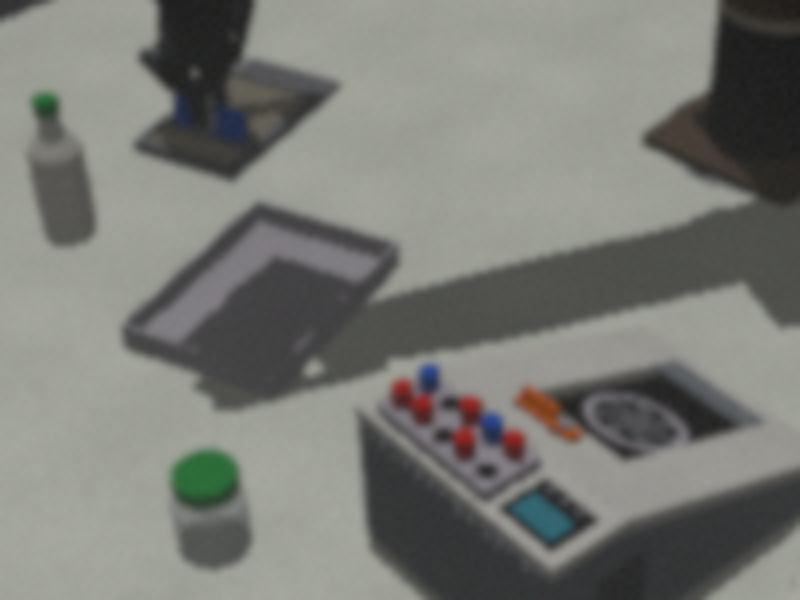

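View pics/d15.png

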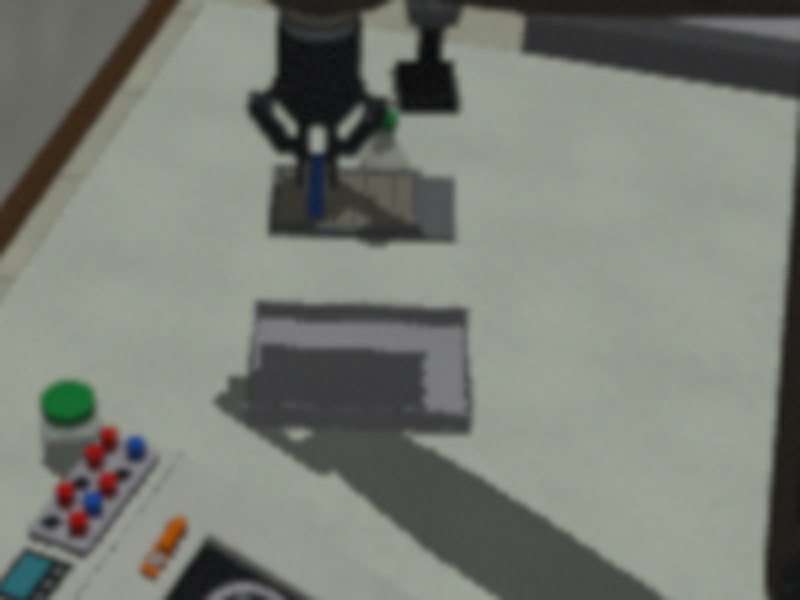

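Emit:
{"method": "move_arm", "body": {
  "commands": [
    [0,0,0,0,0,-40,255],
    [0,-0.003,0.003,0.7,0,-80,255],
    [0,-0.003,0.003,0.7,0,-115,255],
    [0,-0.003,0.003,0.7,0,-145,255],
    [0,-0.003,0.003,0.7,0,-160,255],
    [0,-0.003,0.003,0.7,0,-160,255]
  ]
}}

```text
time: 17.3
eef_pos: [0.6025, -0.1753, 0.0424]
tcp_rot: [-0.085, 0.701, 0.088, 0.702]
contact_force: [-1.1, 0.7, -1.9]
opening: 0.126
```

```bash
python3 place.py 14 .560 -.189 .02 .01 .005 .003
python3 - <<'E'
from h import *
from plant import eyes
w=eyes.read_camera("wrist");cv2.imwrite("pics/w16.png",w["color"][:,:,::-1])
P=pts(w)
for nm,(x,y) in dict(tongueL=(65,185),tongueL2=(90,280),bodyL=(101,180),bodyR=(328,180),bodyTop=(200,169),wallTop=(220,112)).items():
    print(nm,np.median(P[y-1:y+2,x-1:x+2].reshape(-1,3),0).round(4))
E
```

```text
t 17.3 F u,y,n [-1.8  0.5 -1.3] T [-0.02 -0.1   0.04] open 0.126
[ 0.60245762 -0.17530629  0.04244866] [-0.45  0.36  1.8   0.01  0.97 -0.7 ]
filter now: origin [ 0.5755 -0.1825  0.0477]
[[ 0.969 -0.246  0.001]
 [ 0.246  0.969 -0.001]
 [-0.     0.001  1.   ]]
0.02 [-0.001, -0.0005, -0.0042] [0.5, -2.7, -27.7]
0.01 [-0.001, -0.0005, -0.0042] [0.5, -2.7, -37.7]
0.005 [-0.001, -0.0005, -0.0042] [0.5, -2.7, -42.7]
0.003 [-0.001, -0.0005, -0.0042] [0.5, -2.7, -44.7]
tongueL [ 0.4794 -0.1703  0.0526]
tongueL2 [ 0.4985 -0.2338  0.0526]
bodyL [ 0.5042 -0.1594  0.0596]
bodyR [ 0.6304 -0.1274  0.0604]
bodyTop [ 0.5581 -0.1391  0.06  ]
wallTop [ 0.556  -0.1077  0.0045]
```

View pics/w16.png

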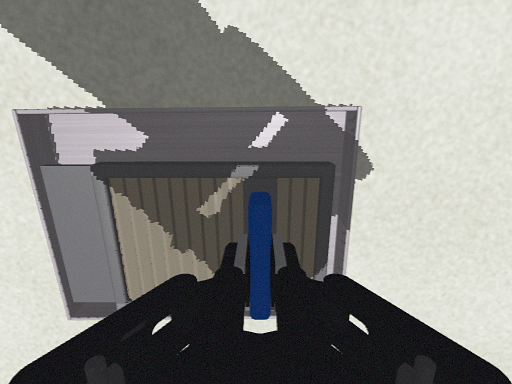

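Emit:
{"method": "move_arm", "body": {
  "commands": [
    [0,0,0,0.5,-2,-15,255],
    [0,0,0,0.5,-2.7,-27,255],
    [0,0,0,0.5,-2.7,-34,255],
    [0,0,0,0.5,-2.7,-38,255],
    [0,0,0,0.5,-2.7,-40,255],
    [0,0,0,0.5,-2.7,-41,255],
    [0,0,0,0.5,-2.7,-41,255]
  ]
}}

```text
time: 18.05
eef_pos: [0.6046, -0.179, 0.0038]
tcp_rot: [-0.086, 0.7, 0.087, 0.704]
contact_force: [0.6, -0.7, -2.1]
opening: 0.123
```

```bash
python3 place.py 14 .560 -.189 .005 .003
```

```text
t 18.05 F u,y,n [-0.  -0.6 -2.2] T [ 0.02 -0.02 -0.01] open 0.123
[ 0.60463929 -0.17900798  0.00384341] [-0.45  0.42  1.81  0.01  0.91 -0.7 ]
filter now: origin [ 0.5777 -0.1862  0.009 ]
[[ 0.969 -0.246 -0.003]
 [ 0.246  0.969  0.001]
 [ 0.003 -0.002  1.   ]]
0.005 [0.0009, 0.0034, -0.0039] [-1.7, 1.0, -4.1]
0.003 [0.0009, 0.0034, -0.0039] [-1.7, 1.0, -6.1]
```

Emit:
{"method": "move_arm", "body": {
  "commands": [
    [0,0.003,0,0,0,-1.5,255],
    [0,0.003,0,0,0,-3,255],
    [0,0.003,0,0,0,-4.5,255],
    [0,0.003,0,0,0,-4.5,255]
  ]
}}

```text
time: 18.45
eef_pos: [0.6044, -0.1789, -0.0009]
tcp_rot: [-0.086, 0.701, 0.088, 0.702]
contact_force: [0.1, 0.1, -2.2]
opening: 0.124
```

```bash
python3 place.py 14 .560 -.189 .003
```

```text
t 18.45 F u,y,n [-0.7  0.1 -2.1] T [-0.03 -0.03  0.  ] open 0.124
[ 0.60443634 -0.17890762 -0.00094205] [-0.45  0.43  1.81  0.    0.9  -0.7 ]
filter now: origin [ 0.5775 -0.1861  0.0043]
[[ 0.969 -0.246  0.   ]
 [ 0.246  0.969  0.001]
 [-0.    -0.001  1.   ]]
0.003 [0.0007, -0.0001, -0.0039] [-1.5, 0.9, -1.3]
```

Emit:
{"method": "move_arm", "body": {
  "commands": [
    [0,0,0,0,0,-1,255],
    [0,0,0,0,0,-1.5,255],
    [0,0,0,0,0,-1.5,255]
  ]
}}

```text
time: 18.75
eef_pos: [0.6047, -0.179, -0.0016]
tcp_rot: [-0.086, 0.701, 0.088, 0.702]
contact_force: [-1.7, 1.0, 3.8]
opening: 0.124
```

```bash
python3 place.py 14 .560 -.189 .003
```

```text
t 18.75 F u,y,n [-0.4  0.7  4.2] T [ 0.07  0.37 -0.02] open 0.124
[ 0.60467505 -0.17895848 -0.00157883] [-0.45  0.43  1.81  0.    0.9  -0.7 ]
filter now: origin [ 0.5777 -0.1861  0.0037]
[[ 0.969 -0.246  0.   ]
 [ 0.246  0.969  0.001]
 [-0.    -0.001  1.   ]]
0.003 [0.0008, -0.0001, -0.0041] [-1.7, 1.0, -0.7]
```

It's touched down: the z force went from −2 N to +4 N. Next I'll release and withdraw.

Emit:
{"method": "move_arm", "body": {
  "commands": [
    [0,0,0,0,0,0,215],
    [0,0,0,0,0,0,180],
    [0,0,0,0,0,0,150],
    [0,0,0,0,0,0,130],
    [0,0,0,0,0,0,130],
    [0,0,0,0,0,15,130],
    [0,0,0,0,0,40,130],
    [0,0,0,0,0,85,130],
    [0,0,0,0,0,130,130],
    [0,0,0,0,0,170,130],
    [0,0,0,0,0,170,130]
  ]
}}

```text
time: 19.85
eef_pos: [0.609, -0.1809, 0.1786]
tcp_rot: [-0.089, 0.696, 0.084, 0.707]
contact_force: [0.0, 0.0, 1.2]
opening: 0.489
```

```bash
python3 - <<'E'
from h import *
from plant import eyes,readout
st=readout.get_state();print(st["contact_force"],st["eef_pos"])
w=eyes.read_camera("wrist");cv2.imwrite("pics/w17.png",w["color"][:,:,::-1]);P=pts(w)
pickle.dump(w,open("w17.pkl","wb"))
s=eyes.read_camera("scene");cv2.imwrite("pics/s17.png",cv2.resize(s["color"][100:340,110:380,::-1],None,fx=2.9,fy=2.5))
for n in ["scene","side"]:
    r=eyes.read_camera(n);Q=pts(r);hsv=cv2.cvtColor(r["color"],cv2.COLOR_RGB2HSV);m=cv2.inRange(hsv,(50,120,50),(75,255,255))
    k,l,sx,ce=cv2.connectedComponentsWithStats(m)
    for i in range(1,k):
        q=np.median(Q[l==i],0)
        if sx[i,4]>5 and .3<q[0]<1: print(n,sx[i,4],ce[i].round(1),q.round(3))
E
```

```text
[0.01651277 0.00334379 1.24854869] [ 0.60904231 -0.18092204  0.17863944]
scene 7 [140.6 135.1] [ 0.61  -0.426  0.148]
scene 121 [180.7 228.6] [0.796 0.01  0.074]
side 10 [266.2  89. ] [ 0.599 -0.431  0.149]
side 101 [186.5 160.3] [0.788 0.012 0.075]
```

View pics/w17.png

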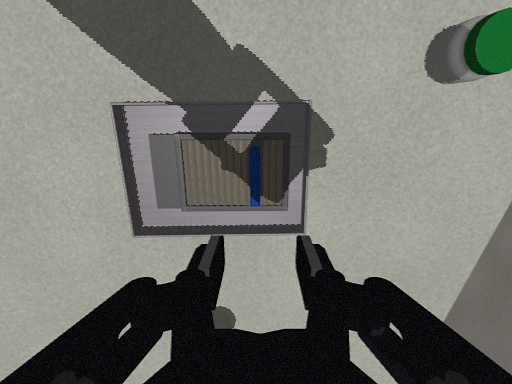

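View pics/s17.png

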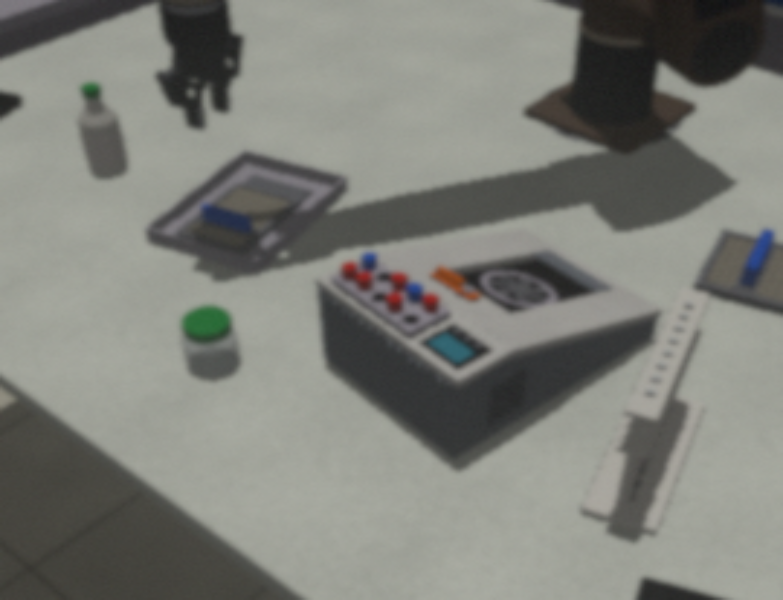

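```bash
python3 - <<'E'
from plant import ctrl
print(ctrl.sign_off())
E
```

```text
the job is handed in; nothing more can be done
None
```

The filter is lying flat in the steel tray with its pull bar up, and the job was handed in at about 20 s on the robot's clock.

- **Tab:** I turned the orange tab from about 0.3 rad to about 1.57 rad, towards the cooler's −y side, and it was still there in the last picture.
- **Filter:** I tipped it about 5° by the blue bar and drew the tongue out in small steps. When the tongue pressed on the sill at about 6 N, I backed off by lowering it before going on. I set it down until the wrist force just reversed (about +4 N), then let go.

**Last checks:**
- The wrist picture showed the filter, tongue included, inside the tray walls.
- The jar and spray caps measured within about 2 mm of where they started (up to about 5 mm on the spray, from only a few pixels).
- I checked the rack by eye only; it looked unmoved.
- The gripper was clear of everything.

**What went wrong:** the fingertips sit about 25 mm behind the reported TCP in all three cameras, which disagrees with the description. Because of that, my first try at the tab passed over it without moving it, and I corrected for the offset afterwards.

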